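Reload the nozzle-cassette magazine and lock it

TASK

Reload the nozzle magazine: lift its black dust cap off and lay it in the grey parts tray, then press every blue cassette lying on the table down into the sprung column, one on another, until each snaps under the orange catches and stays down. Only when all are latched, push the red clamp straight down over the middle of the yellow lock plate's top edge until it is fully home, and let go; leave the other things on the bench where they are.

Things in the scene. Friction and masses are not known exactly. Their poses are not given: they have to be found in the camera images.
- mouth (a point): fixed magazine, a column of four corner rails, inside 59 (x) x 47 (y) mm; cassettes go in with their x along its x. Open between the rails: 45 mm wide gap in each y side for fingers. Point: on the column's axis, 115 mm above the table, level with the flat undersides of the orange catches = top of a latched cassette, whose centre is then 9 mm below. z up, y towards the lock plate.
- rail_top (a point): on the column's axis at the top of the flared rails, 27 mm above the mouth point (the rails are straight up to 16 mm above it). A cassette let go in the mouth rests on the follower or the cassette below, its top 18 mm above the mouth point, not yet latched, and must be pressed down on the middle of its top.
- catch_far (a joint): one of the two alike orange sprung catches in the column's x sides, 18 mm wide, reaching 5.5 mm in, with steep sloped tops 14 mm high. Value: m pushed outwards, 0 = out over the column. Press a cassette until its top is 2 to 5 mm below the mouth point: its ledges pass and the catches snap back over it; let go, it rises against them and stays.
- follower (a joint): white sprung follower in the column: 0 = at the top (empty, its top level with the mouth point), grows downwards in m, stop at 0.096; each latched cassette holds it 0.018 lower. Spring 2.2 N at 0, then 110 N/m; the catches add about 3 to 8 N while a cassette passes. Well damped.
- cap_grip (a point): black dust cap, loose, 60 g, at the start on the magazine's mouth: plate 80 (x) x 68 (y) x 6 mm, a 46 x 36 x 6 mm plug under it, a grip bar on top 40 (x) x 16 (y) x 24 mm. Point: centre of the grip bar, 12 mm below its top, 18 mm above the plate's underside, 24 mm above the plug's underside.
- tray_floor (a point): grey open parts tray, fixed: 160 (x) x 130 (y) x 35 mm tall, walls 4 mm. Point: centre of its inner floor, 4 mm above the table.
- lock_edge (a point): middle of the top edge of the yellow lock plate, an upright plate 60 mm long (x) and 5 mm thick (y), fixed to the magazine beside the column, 85 mm from the column's axis on its +y side; the edge is 120 mm above the table. z up.
- clamp_grip (a point): centre of the grip block of the red locking clamp (loose, 80 g, 66 mm tall, standing upright on its jaws): block 32 (x) x 14 (y) x 24 mm tall, grasp across y; under it a bridge 40 x 26 x 8 mm, then two jaws 40 mm wide, 34 mm tall: fixed red on +y, sprung black on -y. Point: 54 mm above the clamp's underside, straight above the slot between the jaws.
- clamp_slot (a point): same clamp: top of the slot between its jaws (underside of the bridge), 34 mm above the clamp's underside, 20 mm below the grip's centre. The slot runs along x; the plate goes in its middle, either way round; the jaws flare at the bottom. Pushed straight down over the plate (5 to 15 N) until this point meets the plate's top edge, the jaw springs open and grips.
- clamp_jaw (a joint): angle in rad of the clamp's sprung jaw: 0 = shut, about 0.1 to 0.25 when it grips the lock plate.
- cassette0_mid (a point): blue nozzle cassette, right way up: hard plastic block 56 (own x) x 44 (own y) x 18 mm tall, 35 g. Upper 8 mm is 56 mm long, the foot (lower 10 mm) only 44 mm, so 6 mm ledges overhang at both x ends; y sides flat (grasp across y). Same after a half turn. Brass disc on top. Point: its centre, 9 mm above its underside; z up. 3 to 5 are present, the rest absent (None).
- cassette1_mid (a point): another blue nozzle cassette, the same in every way as cassette0; this point is its centre. May be absent (None).
- cassette2_mid (a point): another blue nozzle cassette, the same in every way as cassette0; this point is its centre. May be absent (None).
- cassette3_mid (a point): another blue nozzle cassette, the same in every way as cassette0; this point is its centre. May be absent (None).
- cassette4_mid (a point): another blue nozzle cassette, the same in every way as cassette0; this point is its centre. May be absent (None).
- glue: bystander, to be left alone: white glue bottle with orange cap, 44 mm across, 120 mm tall; origin at its underside or middle.
- screwdriver: bystander, to be left alone: screwdriver lying on the table; origin at its underside or middle.
- scraper: bystander, to be left alone: print scraper (spatula) lying on the table; origin at its underside or middle.
- mug: bystander, to be left alone: blue mug, 80 mm across, 90 mm tall; origin at its underside or middle.
- bearing_tin: bystander, to be left alone: steel tin, 60 mm across, 30 mm tall; origin at its underside or middle.
Not all that is in view belongs to the job. What is shaped like the part that bears cap_grip but pink or purple is not meant. There is more than one size of the part that bears clamp_grip; the job needs the larger.

How it is judged:
By the outcome, as a careful person would: the job done as asked, in the order asked, and still so for the second after the job is handed in, with the robot touching nothing.
Of cassette0, cassette1, cassette2, cassette3, cassette4 only 3 to 5 are there at a start; the rules pass over those that are not, and their reading is None.
At some moment in a run one of cassette0, cassette1, cassette2, cassette3, cassette4 may be knocked a few centimetres aside while the robot is not near it.
It also fails if it takes over 210 s, if anything falls off the work surface, if the arm or the gripper's body presses on something with over 40 N, if the wrist force passes 120 N, or if a joint passes its speed limit or range.

ROBOT

A 6-joint arm with a two-finger parallel gripper is mounted at the origin on the work surface. World frame = base frame: x ahead of the robot, y to its left, z up, the work surface at z = 0. Lengths are in mm, angles in rad, forces in N, time in s.
With the tool pointing down it reaches from about 325 to 1000 mm from the base axis. Payload 5.1 kg.
Tool frame: the origin (TCP) lies at the centre of the arm's flange, where the gripper is bolted on; the fingertips stand 173 mm ahead of it and the grasp point (between the pads) lies 155 mm ahead of it; z points along the fingers, x is the direction in which the jaws open and shut, and the axes are right-handed (so a half turn about z gives the same grasp; the last joint's range is limited). The gripper opens to 85 mm and grips with 20 to 120 N. Pads are 22 mm wide; open, the fingers measure 114 mm over their backs; the gripper's body (76 mm by 85 mm) begins 54 mm behind the grasp point. The pads swing forward as they close: fully open they stand 13 mm farther back than shut.
Start: joints at [-1.286, 0.124, 1.65, -0, 1.367, -0.083], TCP at [233.684, -606.53, 404.722] pointing down, gripper open.
Joint ranges: [-2.61, 2.61], [-1.02, 2.33], [0.03, 2.71], [-1.35, 4.49], [0.32, 2.68], [-2.91, 2.91]. Speed limits (rad/s): [2.57, 2.57, 3.14, 3.14, 3.14, 3.14].

INTERFACE

Orientations are given as a unit quaternion [x, y, z, w].
In Python, from rig import manip gives the robot as it stands.
- The arm moves only by the tool play_rows, never from a script. Its argument "targets" is a list that holds one entry, the list of rows, each a list of 5 numbers: the shift along the tool's x, y, z each as a share of 0.25 m, from -1 to 1, then the turn about the tool's z as a share of 60 degrees, from -1 to 1, then the opening, from -1 (shut) to 1 (fully open). In form: [[[dx, dy, dz, roll, gripper], ...]]. A call has 1 to 12 rows; each row shifts and turns the pose as measured when the row begins, along the tool's axes as they then stand; what a row does not reach is not made up. A row lasts 1/12 s, in which the tool goes at most 41.7 mm and 7.16 degrees, less where a joint would pass 70% of its speed; a pose out of reach is approached as far as the arm can. A call with a number of a shift or a turn outside -1 to 1 is refused whole. A call with a gripper value outside its range is refused whole. The fingers move at their own pace and stop on an object; "squeeze" is the grip in N (left out, the last holds). Time passes only in rows, so rows that do not move let the fingers close. It gives the time, the measured TCP pose, the force and the opening at its end, in the units of the state.
- manip.read_state(): the state, without advancing time (a new reading comes with each control period).
- manip.get_image(name): name is "scene" or "top" or "wrist"; returns the picture (420x560x3 uint8, blue, green, red); there is no depth.
- manip.calibration(name): a dict with "fovy" (degrees; the focal length in pixels is half the picture's height over the tangent of half this angle, whatever the lens; pixels are square), "cx", "cy" (the principal point, pixels), "view" (4x4, takes a point from world to camera coordinates); the wrist camera has in their place "hand_eye" (4x4, takes a point from camera to tool coordinates, whose origin is the TCP and whose axes are the tool frame's). Camera axes: x right, y down, z forward; pixel columns grow to the right and rows downward; lengths in mm; the calibration is good to about 2 mm. A picture is of the moment at which its call begins: read the wrist's pose just before it. calibration takes no time and is no camera call.
- manip.close_job(): hands the job in, once; it reports no verdict.
The state is a dict: "clock": time; "q": joint angles; "qvel": joint speeds; "tau": joint torques, N m; "position": TCP position; "orientation": TCP orientation; "force": force on the tool from outside, world axes, zero at the start; "moment": the same for the moment, N m; "grip_width": opening from 0.0 (shut) to 1.0 (fully open).
Only numpy, scipy, OpenCV 4.12 (cv2) and the standard library are available. Lean on these libraries where they do the work, as an engineer would, in place of code of your own. Each camera call takes 0.05 s, during which the arm holds its last target. There are 200 camera calls.

## Working session

There is one attempt and no reset: what is moved stays moved. The work goes in short steps, Python scripts to look and compute and a tool call to move; the robot and the scene stay as the last step left them, time stands still between calls to the robot, and variables do not carry over. Pictures are saved under pics/ and viewed, about 12 in all and at most 16, crops included, and the job is handed in when it is done.

Besides the shell and the picture viewer there is one more tool, called after "Request:" as a command line: name --argument value ..., lists and objects as JSON in quotes. play_rows: Moves the arm, as the interface text tells. Its arguments: {"type":"object","properties":{"targets":{"type":"array"},"squeeze":{"type":"number"}},"required":["targets"]}

```bash
ls; mkdir -p pics; python3 - <<'E'
from rig import manip
import cv2,numpy as np
np.set_printoptions(precision=4,suppress=True)
print(manip.read_state())
for n in ("scene","top","wrist"):
    print(n,manip.calibration(n))
    cv2.imwrite(f"pics/{n}0.png",manip.get_image(n))
a=cv2.imread("pics/scene0.png");b=cv2.imread("pics/top0.png")
for n,i in (("scene",a),("top",b)): cv2.imwrite(f"pics/{n}0b.png",cv2.resize(i,(800,600),interpolation=cv2.INTER_CUBIC))
E
```

```text
pics
{'clock': 0.0, 'q': array([-1.2856,  0.1245,  1.6517,  0.    ,  1.3675, -0.0826]), 'qvel': array([-0.0009,  0.0007,  0.0007, -0.0005, -0.0003, -0.0008]), 'tau': array([ -0.0036, -42.3619, -36.5457,  -0.0003,   0.0069,   0.    ]), 'position': array([ 233.6159, -606.2958,  403.415 ]), 'orientation': array([ 0.8245, -0.5659, -0.0008, -0.0007]), 'force': array([ 0.234 , -0.4412,  0.2261]), 'moment': array([-0.0498, -0.0108, -0.0113]), 'grip_width': 0.9982310899820924}
scene {'fovy': 48.14865178551434, 'cx': 272.68809991372945, 'cy': 211.2322880487259, 'view': array([[  -0.282 ,    0.9594,    0.0096,  113.1409],
       [   0.6435,    0.1966,   -0.7398, -279.4783],
       [  -0.7116,   -0.2024,   -0.6728, 1641.7942],
       [   0.    ,    0.    ,    0.    ,    1.    ]])}
top {'fovy': 56.17878632896837, 'cx': 284.1131528655775, 'cy': 212.5824168240376, 'view': array([[  -0.0284,   -0.9995,   -0.0137,   79.9155],
       [  -0.9904,    0.03  ,   -0.1347,  563.3132],
       [   0.135 ,    0.0098,   -0.9908, 1300.781 ],
       [   0.    ,    0.    ,    0.    ,    1.    ]])}
wrist {'fovy': 60.73020023842509, 'cx': 273.03959660896385, 'cy': 211.29163884433862, 'hand_eye': array([[  1.    ,   0.0017,  -0.0007,  -0.7406],
       [ -0.0015,   0.958 ,   0.2867, -72.5834],
       [  0.0011,  -0.2867,   0.958 ,  31.2578],
       [  0.    ,   0.    ,   0.    ,   1.    ]])}
```

View pics/scene0b.png

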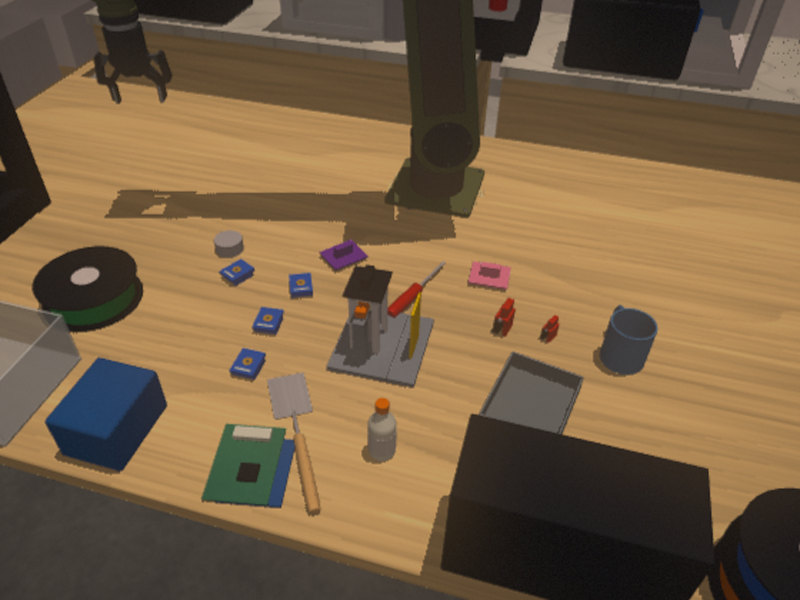

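View pics/top0b.png

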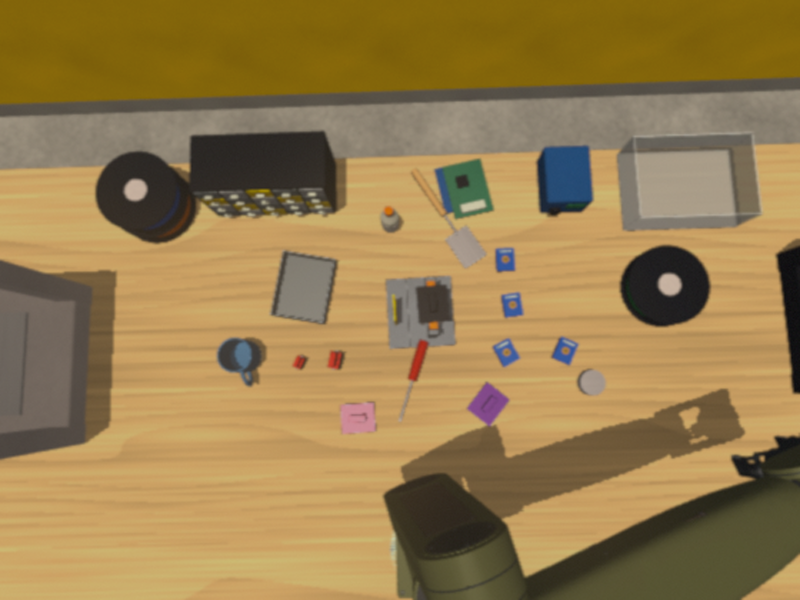

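Four cassettes are visible. In the 800x600 top picture they are at (505,260), (512,305), (506,352) and (565,351). The magazine is at (425,310), the tray at (305,287), the large clamp at (336,359), the small clamp at (300,361), and the pink and purple decoys at (358,417) and (488,403). I'll look at enlarged crops next.

```bash
cat > h.py <<'E'
from rig import manip
import cv2,numpy as np
from scipy.spatial.transform import Rotation as R
np.set_printoptions(precision=3,suppress=True)
def cam(name,st=None):
    c=manip.calibration(name); f=210/np.tan(np.radians(c['fovy']/2))
    if name=='wrist':
        T=np.eye(4); T[:3,:3]=R.from_quat(st['orientation']).as_matrix(); T[:3,3]=st['position']
        V=np.linalg.inv(T@c['hand_eye'])
    else: V=c['view']
    return np.array([[f,0,c['cx']],[0,f,c['cy']],[0,0,1]]),V
def proj(C,p):
    K,V=C; q=K@(V[:3,:3]@np.asarray(p,float)+V[:3,3]); return q[:2]/q[2]
def ray(C,uv):
    K,V=C; d=V[:3,:3].T@np.linalg.inv(K)@[uv[0],uv[1],1]; return -V[:3,:3].T@V[:3,3],d/np.linalg.norm(d)
def atz(C,uv,z):
    o,d=ray(C,uv); return o+d*(z-o[2])/d[2]
def tri(obs):
    A=np.zeros((3,3));b=np.zeros(3)
    for C,uv in obs:
        o,d=ray(C,uv);P=np.eye(3)-np.outer(d,d);A+=P;b+=P@o
    x=np.linalg.solve(A,b)
    return x,[np.linalg.norm(proj(C,x)-uv) for C,uv in obs]
def crop(img,x0,y0,x1,y1,s,name):
    cv2.imwrite(f'pics/{name}.png',cv2.resize(img[y0:y1,x0:x1],None,fx=s,fy=s,interpolation=cv2.INTER_CUBIC))
def shot(name):
    st=manip.read_state(); im=manip.get_image(name); cv2.imwrite(f'pics/_last_{name}.png',im); return st,im,cam(name,st)
def go(target,yaw):
    """remaining shift to put TCP at target (world mm), tool x axis at world yaw (rad): in row units"""
    st=manip.read_state(); M=R.from_quat(st['orientation']).as_matrix()
    d=M.T@(np.asarray(target,float)-st['position']); x=M[:,0]
    cur=np.arctan2(x[1],x[0]); t=(cur-yaw+np.pi/2)%np.pi-np.pi/2  # tool z down: +roll lowers world yaw
    print('pos',st['position'],'yaw',round(np.degrees(cur),2),'F',st['force'],'w',round(st['grip_width'],3),'t',round(st['clock'],2),'q6',round(st['q'][5],2),'tilt',M[2,:2])
    print('shift tool units',np.round(d/250,4),'roll units',round(np.degrees(t)/60,4))
E
python3 - <<'E'
from h import *
a=cv2.imread("pics/scene0.png");b=cv2.imread("pics/top0.png")
crop(a,150,160,430,320,2.8,'scene1'); crop(b,180,165,440,310,3,'top1')
C=cam('top')
for n,u,v,z in [('c',505,260,18),('c',512,305,18),('c',506,352,18),('c',565,351,18),('mag',433,303,130),('tray',305,287,4),('clamp',336,359,60),('small',300,361,40),('mug',240,355,90),('glue',390,212,120)]:
    print(n,atz(C,(u*.7,v*.7),z))
E
```

```text
c [ 668.439 -181.272   18.   ]
c [ 557.284 -192.342   18.   ]
c [ 444.699 -171.981   18.   ]
c [ 442.99 -312.34   18.  ]
mag [552.687   2.266 130.   ]
tray [619.1   310.695   4.   ]
clamp [438.099 228.698  60.   ]
small [436.687 316.348  40.   ]
mug [452.241 442.89   90.   ]
glue [767.11   92.842 120.   ]
```

View pics/scene1.png

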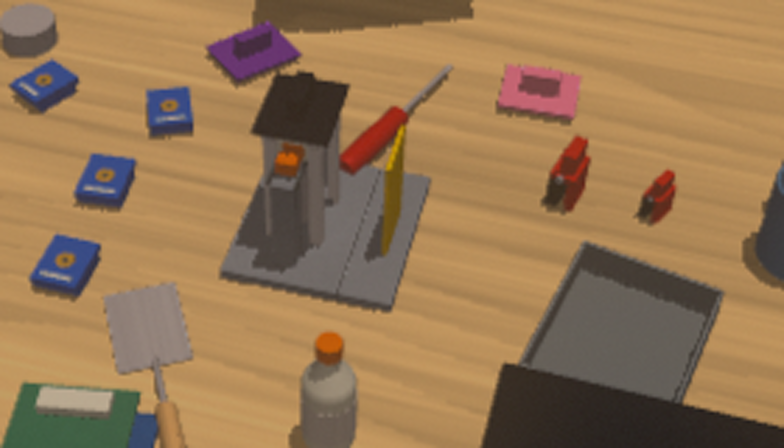

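View pics/top1.png

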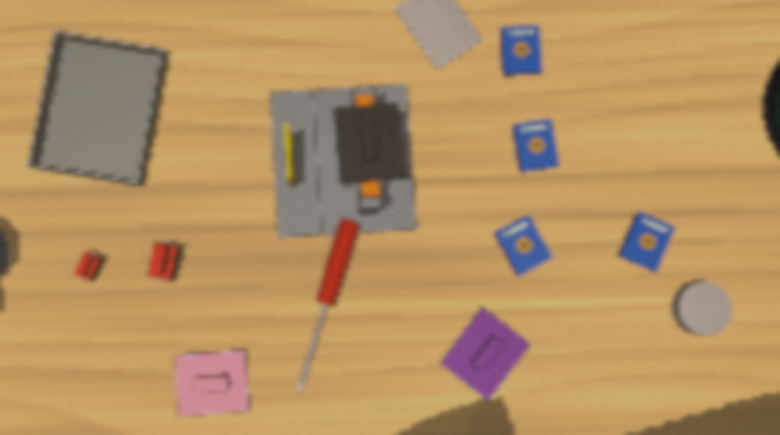

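```bash
python3 - <<'E'
from h import *
S,T=cam('scene'),cam('top')
L=dict(c0=[(65,260),(521,50)],c1=[(105,175),(537,145)],c2=[(169,105),(524,245)],c3=[(44,80),(648,241)],
k1=[(272,77),(410,178)],k2=[(349,85),(342,185)],k3=[(325,143),(335,108)],k4=[(253,133),(403,105)],
lockA=[(403,128),(292,183)],lockB=[(389,189),(288,125)],
trA=[(584,243),(33,166)],trB=[(721,292),(0,0)],)
for n,(s,t) in L.items():
    if n=='trB': continue
    x,e=tri([(S,(150+s[0]/2.8,160+s[1]/2.8)),(T,(180+t[0]/3,165+t[1]/3))]); print(n,x,np.round(e,2))
for t in [(58,33),(167,50),(143,184),(33,166)]: print('tray',atz(T,(180+t[0]/3,165+t[1]/3),35))
for t in [(272,92),(408,86),(415,228),(281,236)]: print('base',atz(T,(180+t[0]/3,165+t[1]/3),6))
E
```

```text
c0 [ 670.673 -183.216   14.088] [0.26 0.19]
c1 [ 558.172 -194.88    14.693] [0.06 0.05]
c2 [ 443.915 -174.124   15.4  ] [0.06 0.05]
c3 [ 444.279 -314.83    14.928] [0.04 0.04]
k1 [511.329 -37.561 138.516] [0.38 0.31]
k2 [505.818  33.557 142.008] [0.34 0.27]
k3 [587.275  37.181 143.426] [0.14 0.11]
k4 [588.17  -31.18  138.174] [1.3 1. ]
lockA [512.727  86.535 110.078] [0.38 0.3 ]
lockB [577.632  90.447  95.101] [0.72 0.54]
trA [554.249 316.355  80.404] [22.91 16.87]
tray [702.797 353.63   35.   ]
tray [678.786 227.704  35.   ]
tray [524.515 256.807  35.   ]
tray [548.844 382.064  35.   ]
base [631.198 109.144   6.   ]
base [633.401 -50.023   6.   ]
base [467.391 -51.537   6.   ]
base [462.71  102.794   6.   ]
```

Request:
play_rows --targets '[[[0, 0, 0, 0, 1]]]' --squeeze 40

```text
clock: 0.23
position: [233.6, -606.3, 403.3]
orientation: [0.824, -0.566, -0.001, -0.001]
force: [-0.9, 0.7, -0.5]
grip_width: 1.001
```

Measured so far: cap at about (548, 0), yaw about 3°, plate at z of about 141. Tray centre is (614, 305), yaw −10°. The cassette tops agree with 18 mm to within a few mm. I'm moving above the magazine.

Request:
play_rows --targets '[[[0, 0, 0, 0.1, 1], [0, 0, 0, 0.1, 1], [0, 0, -0.05, 0.1, 1], [-0.131, -0.077, -0.01, 0, 1], [-0.131, -0.077, -0.01, 0, 1], [-0.131, -0.077, -0.01, 0, 1], [-0.131, -0.077, -0.01, 0, 1], [-0.131, -0.077, -0.01, 0, 1], [-0.131, -0.077, -0.01, 0, 1], [-0.131, -0.077, -0.01, 0, 1], [-0.131, -0.077, -0.01, 0, 1], [0, 0, 0, 0, 1]]]'

```text
clock: 1.23
position: [381.0, -329.1, 433.1]
orientation: [0.718, -0.697, -0.004, -0.003]
force: [-0.1, 0.3, 0.2]
grip_width: 1.0
```

```bash
python3 -c "
from h import *
go((548,0,440),np.radians(-87))"
```

```text
pos [ 381.025 -329.112  433.101] yaw -88.3 F [-0.112  0.347  0.207] w 1.0 t 1.23 q6 0.72 tilt [-0.01   0.001]
shift tool units [-1.296 -0.707 -0.016] roll units -0.0217
```

Request:
play_rows --targets '[[[-0.125, -0.068, 0, -0.02, 1], [-0.125, -0.068, 0, 0, 1], [-0.125, -0.068, 0, 0, 1], [-0.125, -0.068, 0, 0, 1], [-0.125, -0.068, 0, 0, 1], [-0.125, -0.068, 0, 0, 1], [-0.125, -0.068, 0, 0, 1], [-0.125, -0.068, 0, 0, 1], [-0.125, -0.068, 0, 0, 1], [-0.125, -0.068, 0, 0, 1], [-0.125, -0.068, 0, 0, 1], [0, 0, 0, 0, 1]]]'

```text
clock: 2.23
position: [556.6, 38.5, 434.3]
orientation: [0.724, -0.69, -0.002, -0.002]
force: [-0.6, -0.2, -0.7]
grip_width: 0.999
```

```bash
python3 -c "
from h import *
go((548,0,440),np.radians(-87))
st,im,C=shot('wrist'); import pickle; pickle.dump((st,C),open('w1.pkl','wb'))
cv2.imwrite('pics/w1.png',cv2.resize(im,(800,600),interpolation=cv2.INTER_CUBIC))"
```

```text
pos [556.608  38.475 434.276] yaw -87.28 F [-0.574 -0.221 -0.696] w 0.999 t 2.23 q6 1.49 tilt [-0.006  0.   ]
shift tool units [ 0.152  0.042 -0.024] roll units -0.0047
```

View pics/w1.png

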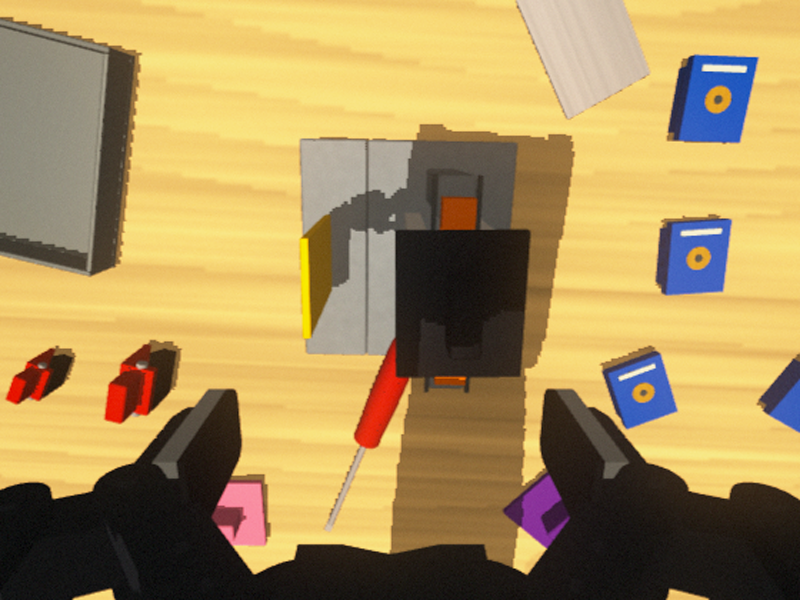

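The wrist view shows the cap plate with corners at (396,230), (530,230), (521,377) and (399,374). The lock edge runs (305,239) to (308,337). Cassette discs are at (718,100), (699,258) and (643,393). The large clamp's top is at (120,395).

```bash
python3 - <<'E'
from h import *; import pickle
st,W=pickle.load(open('w1.pkl','rb')); S,T=cam('scene'),cam('top')
L=dict(k1=[(272,77),(410,178),(521,377)],k2=[(349,85),(342,185),(399,374)],k3=[(325,143),(335,108),(396,230)],k4=[(253,133),(403,105),(530,230)],
lockA=[(403,128),(292,183),(308,337)],lockB=[(389,189),(288,125),(305,239)],c0=[(65,260),(521,50),(718,100)],c1=[(105,175),(537,145),(699,258)],c2=[(169,105),(524,245),(643,393)])
for n,(s,t,w) in L.items():
    s=(150+s[0]/2.8,160+s[1]/2.8);t=(180+t[0]/3,165+t[1]/3);w=(w[0]*.7,w[1]*.7)
    x,e=tri([(S,s),(T,t),(W,w)]); z={'k':148,'l':120,'c':18}[n[0]]; x2,_=tri([(T,t),(W,w)])
    print(n,x,np.round(e,1),'TW',x2,'W@z',atz(W,w,z))
K=[atz(W,np.array(w)*.7,148) for w in [(396,230),(530,230),(521,377),(399,374)]]
print('cap mid',np.mean(K,0),[np.linalg.norm(K[i]-K[i-1]) for i in range(4)])
for w in [(301,140),(517,143)]: print(atz(W,np.array(w)*.7,6))
E
```

```text
k1 [510.552 -36.799 138.53 ] [0.2 0.6 2.6] TW [510.665 -36.551 140.33 ] W@z [513.508 -32.433 148.   ]
k2 [506.797  33.569 141.363] [0.6 0.4 2.3] TW [506.562  33.019 136.468] W@z [511.842  33.795 148.   ]
k3 [588.195  38.02  143.833] [0.4 0.4 2.5] TW [588.267  38.403 136.884] W@z [589.957  39.51  148.   ]
k4 [589.716 -30.642 138.346] [1.3 1.2 3.1] TW [590.643 -34.266 125.183] W@z [593.287 -27.142 148.   ]
lockA [514.203  87.53  110.418] [0.4 0.7 3. ] TW [513.955  87.838 105.743] W@z [519.96   87.693 120.   ]
lockB [576.291  91.411  95.807] [0.6 1.  3.7] TW [576.093  89.578 111.499] W@z [578.141  89.533 120.   ]
c0 [ 671.502 -183.127   15.234] [0.1 0.4 1.5] TW [ 671.174 -182.478   16.763] W@z [ 672.312 -182.236   18.   ]
c1 [ 558.884 -194.949   15.279] [0.2 0.2 1.1] TW [ 558.984 -195.632   14.219] W@z [ 560.301 -193.892   18.   ]
c2 [ 444.09  -174.205   15.449] [0.  0.1 0.3] TW [ 444.07  -174.254   15.204] W@z [ 445.574 -172.978   18.   ]
cap mid [552.149   3.432 148.   ] [np.float64(78.32405281225877), np.float64(66.73493947874458), np.float64(79.95474387835205), np.float64(66.24861656988362)]
[631.44  111.447   6.   ]
[637.123 -48.256   6.   ]
```

Request:
play_rows --targets '[[[0.073, 0.017, 0, -0.01, 1], [0.073, 0.017, 0, 0, 1], [0, 0, 0.06, 0, 1], [0, 0, 0.06, 0, 1], [0, 0, 0, 0, 1], [0, 0, 0, 0, 1]]]'

```text
clock: 2.78
position: [548.3, -5.7, 402.8]
orientation: [0.727, -0.687, -0.001, 0.001]
force: [-0.9, -0.3, 0.7]
grip_width: 1.001
```

```bash
python3 -c "
from h import *
go((550,2,326),np.radians(-86.5))"
```

```text
pos [548.27   -5.695 402.846] yaw -86.78 F [-0.932 -0.297  0.708] w 1.001 t 2.78 q6 1.41 tilt [-0.001  0.003]
shift tool units [-0.03  -0.009  0.307] roll units -0.0047
```

Request:
play_rows --targets '[[[-0.03, -0.009, 0, 0, 1], [0, 0, 0.075, 0, 1], [0, 0, 0.075, 0, 1], [0, 0, 0.075, 0, 1], [0, 0, 0.06, 0, 1], [0, 0, 0, 0, 1], [0, 0, 0, 0, 1]]]'

```text
clock: 3.37
position: [552.2, 2.2, 337.2]
orientation: [0.726, -0.688, 0.003, -0.003]
force: [0.8, -0.8, 0.7]
grip_width: 0.997
```

```bash
python3 -c "
from h import *
go((550,2,326),np.radians(-86.5))
st,im,C=shot('wrist')
crop(im,100,0,460,420,1.4,'w2')"
```

```text
pos [552.152   2.22  337.211] yaw -86.92 F [ 0.811 -0.84   0.72 ] w 0.997 t 3.37 q6 1.42 tilt [ 0.001 -0.009]
shift tool units [0.    0.009 0.045] roll units -0.007
```

View pics/w2.png

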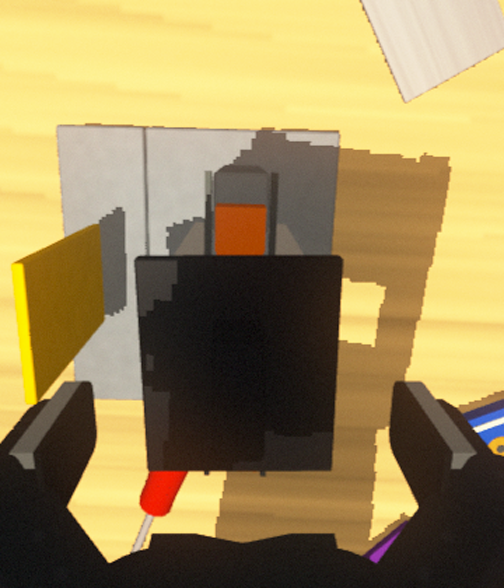

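The fingers straddle the cap: pads at crop x 95 and 390, cap centre at x 240. Next I lower 11 mm and close.

Request:
play_rows --targets '[[[0, 0.005, 0.045, 0, 1], [0, 0, 0, 0, 1], [0, 0, 0, 0, -1], [0, 0, 0, 0, -1], [0, 0, 0, 0, -1], [0, 0, 0, 0, -1], [0, 0, 0, 0, -1], [0, 0, 0, 0, -1], [0, 0, 0, 0, -1], [0, 0, 0, 0, -1]]]' --squeeze 40

```text
clock: 4.25
position: [552.5, 2.3, 331.4]
orientation: [0.726, -0.688, 0.007, -0.006]
force: [-0.1, 0.5, -0.2]
grip_width: 0.173
```

```bash
python3 -c "
from h import *
go((614,305,500),np.radians(-100))
"
```

```text
pos [552.527   2.288 331.365] yaw -86.92 F [-0.052  0.531 -0.227] w 0.173 t 4.25 q6 1.42 tilt [ 0.002 -0.018]
shift tool units [-1.194 -0.323 -0.671] roll units 0.2181
```

Cap gripped (about 15 mm opening). Lifting and turning.

Request:
play_rows --targets '[[[0, 0, -0.08, 0, -1], [0, 0, -0.12, 0, -1], [0, 0, -0.12, 0, -1], [0, 0, 0, 0.1, -1], [0, 0, 0, 0.1, -1], [0, 0, 0, 0, -1], [0, 0, 0, 0, -1]]]'

```text
clock: 4.83
position: [550.3, 2.4, 412.5]
orientation: [-0.648, 0.762, -0.005, 0.005]
force: [0.4, -0.2, -0.9]
grip_width: 0.171
```

```bash
python3 -c "
from h import *
go((614,305,400),np.radians(-100))
st,im,C=shot('scene')
crop(im,200,150,400,300,3,'s2')
"
```

```text
pos [550.29    2.37  412.519] yaw -99.28 F [ 0.392 -0.215 -0.946] w 0.171 t 4.83 q6 1.64 tilt [-0.002 -0.013]
shift tool units [-1.236 -0.056  0.053] roll units 0.012
```

View pics/s2.png

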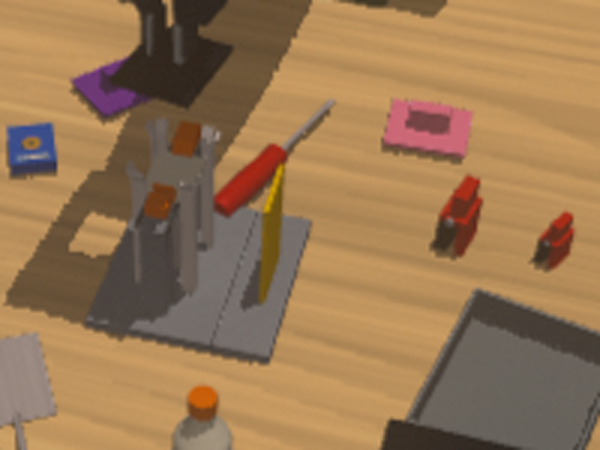

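The cap is lifted clear and the column is open with an empty follower. On to the tray.

Request:
play_rows --targets '[[[-0.1, -0.006, 0, 0, -1], [-0.15, -0.007, 0, 0, -1], [-0.15, -0.007, 0, 0, -1], [-0.15, -0.007, 0, 0, -1], [-0.15, -0.007, 0, 0, -1], [-0.15, -0.007, 0, 0, -1], [-0.15, -0.007, 0, 0, -1], [-0.12, -0.007, 0, 0, -1], [-0.08, 0, 0.05, 0, -1], [0, 0, 0.05, 0, -1], [0, 0, 0, 0, -1]]]'

```text
clock: 5.8
position: [612.0, 309.4, 375.9]
orientation: [-0.655, 0.756, -0.002, -0.001]
force: [0.2, -0.2, -0.7]
grip_width: 0.175
```

```bash
python3 -c "
from h import *
go((614,305,202),np.radians(-100))
"
```

```text
pos [611.958 309.405 375.891] yaw -98.22 F [ 0.176 -0.19  -0.688] w 0.175 t 5.8 q6 2.11 tilt [ 0.005 -0.001]
shift tool units [ 0.013 -0.01   0.696] roll units 0.0297
```

Request:
play_rows --targets '[[[0.013, -0.01, 0.08, 0.03, -1], [0, 0, 0.13, 0, -1], [0, 0, 0.13, 0, -1], [0, 0, 0.13, 0, -1], [0, 0, 0.1, 0, -1], [0, 0, 0.04, 0, -1], [0, 0, 0, 0, -1], [0, 0, 0, 0, -1]]]'

```text
clock: 6.47
position: [614.2, 297.6, 217.8]
orientation: [-0.643, 0.766, -0.003, -0.003]
force: [0.3, -0.4, 0.5]
grip_width: 0.173
```

```bash
python3 -c "
from h import *
go((614,305,202),np.radians(-100))
"
```

```text
pos [614.241 297.559 217.805] yaw -99.95 F [ 0.31  -0.441  0.548] w 0.173 t 6.47 q6 2.12 tilt [0.009 0.   ]
shift tool units [-0.03   0.006  0.063] roll units 0.0008
```

Going down the remaining 16 mm or so in small steps, then opening partway.

Request:
play_rows --targets '[[[-0.02, 0, 0.02, 0, -1], [0, 0, 0.02, 0, -1], [0, 0, 0.015, 0, -1], [0, 0, 0.01, 0, -1], [0, 0, 0, 0, -1]]]'

```text
clock: 6.88
position: [618.0, 303.1, 208.3]
orientation: [-0.643, 0.766, -0.005, 0.002]
force: [-0.7, 0.1, -0.6]
grip_width: 0.175
```

```bash
python3 -c "
from h import *
go((614,305,202),np.radians(-100))
"
```

```text
pos [618.02  303.143 208.259] yaw -99.96 F [-0.658  0.077 -0.641] w 0.175 t 6.88 q6 2.13 tilt [ 0.002 -0.01 ]
shift tool units [-0.005  0.017  0.025] roll units 0.0007
```

Request:
play_rows --targets '[[[0, 0, 0.025, 0, -1], [0, 0, 0.01, 0, -1], [0, 0, 0.01, 0, -1], [0, 0, 0, 0, -1]]]'

```text
clock: 7.22
position: [619.3, 304.0, 199.7]
orientation: [-0.643, 0.766, -0.005, 0.005]
force: [-0.3, 0.9, -0.9]
grip_width: 0.176
```

```bash
python3 -c "
from h import *
go((614,305,202),np.radians(-100))
"
```

```text
pos [619.306 303.974 199.666] yaw -99.92 F [-0.326  0.875 -0.935] w 0.176 t 7.22 q6 2.13 tilt [-0.    -0.014]
shift tool units [-0.     0.021 -0.01 ] roll units 0.0013
```

Request:
play_rows --targets '[[[0, 0.005, 0.015, 0, -1], [0, 0, 0.01, 0, -1], [0, 0, 0, 0, -1]]]'

```text
clock: 7.47
position: [619.9, 304.7, 200.1]
orientation: [-0.643, 0.765, -0.006, 0.006]
force: [-0.1, -0.4, -1.8]
grip_width: 0.176
```

```bash
python3 -c "
from h import *
go((614,305,202),np.radians(-100))
"
```

```text
pos [619.926 304.665 200.116] yaw -99.9 F [-0.051 -0.395 -1.753] w 0.176 t 7.47 q6 2.13 tilt [-0.001 -0.017]
shift tool units [ 0.003  0.023 -0.008] roll units 0.0017
```

Motion stopped at about 200, against an expected 199, so the cap is on the floor. Releasing.

Request:
play_rows --targets '[[[0, 0, 0, 0, -0.3], [0, 0, 0, 0, -0.2], [0, 0, 0, 0, -0.2], [0, 0, -0.03, 0, -0.2], [0, 0, -0.08, 0, -0.2], [0, 0, -0.14, 0, 0.5], [0, 0, -0.15, 0, 1], [0, 0, -0.15, 0, 1], [0, 0, -0.15, 0, 1], [0, 0, -0.15, 0, 1], [0, 0, -0.05, 0, 1], [0, 0, 0, 0, 1]]]'

```text
clock: 8.47
position: [614.8, 304.8, 430.2]
orientation: [-0.643, 0.765, -0.004, 0.0]
force: [-0.4, -0.1, 0.5]
grip_width: 0.998
```

```bash
python3 -c "
from h import *
go((520,5,430),np.radians(-88))
"
```

```text
pos [614.798 304.842 430.165] yaw -99.89 F [-0.424 -0.12   0.469] w 0.998 t 8.47 q6 2.13 tilt [ 0.005 -0.007]
shift tool units [1.247 0.168 0.006] roll units -0.1982
```

Request:
play_rows --targets '[[[0, 0, 0, -0.1, 1], [0.08, 0.016, 0, -0.1, 1], [0.15, 0.032, 0, 0, 1], [0.15, 0.032, 0, 0, 1], [0.15, 0.032, 0, 0, 1], [0.15, 0.032, 0, 0, 1], [0.15, 0.032, 0, 0, 1], [0.15, 0.032, 0, 0, 1], [0.15, 0.032, 0, 0, 1], [0.15, 0.032, 0, 0, 1], [0.1, 0.02, 0, 0, 1], [0, 0, 0, 0, 1]]]'

```text
clock: 9.47
position: [550.2, -54.9, 409.5]
orientation: [0.726, -0.687, -0.005, 0.009]
force: [-0.2, 0.5, 0.6]
grip_width: 1.003
```

Request:
play_rows --targets '[[[0, 0, 0, 0, 1], [0, 0, 0, 0, 1]]]'

```text
clock: 9.63
position: [549.3, -56.1, 405.7]
orientation: [0.725, -0.689, -0.007, 0.01]
force: [-0.4, -0.7, 0.5]
grip_width: 1.0
```

```bash
python3 -c "
from h import *
go((548,-60,440),np.radians(-88))
st,im,C=shot('wrist'); import pickle; pickle.dump((st,C),open('w3.pkl','wb'))
cv2.imwrite('pics/w3.png',cv2.resize(im,(800,600),interpolation=cv2.INTER_CUBIC))"
```

```text
pos [549.338 -56.119 405.705] yaw -87.05 F [-0.369 -0.749  0.473] w 1.0 t 9.63 q6 1.32 tilt [0.003 0.025]
shift tool units [ 0.016  0.009 -0.137] roll units 0.0158
```

View pics/w3.png

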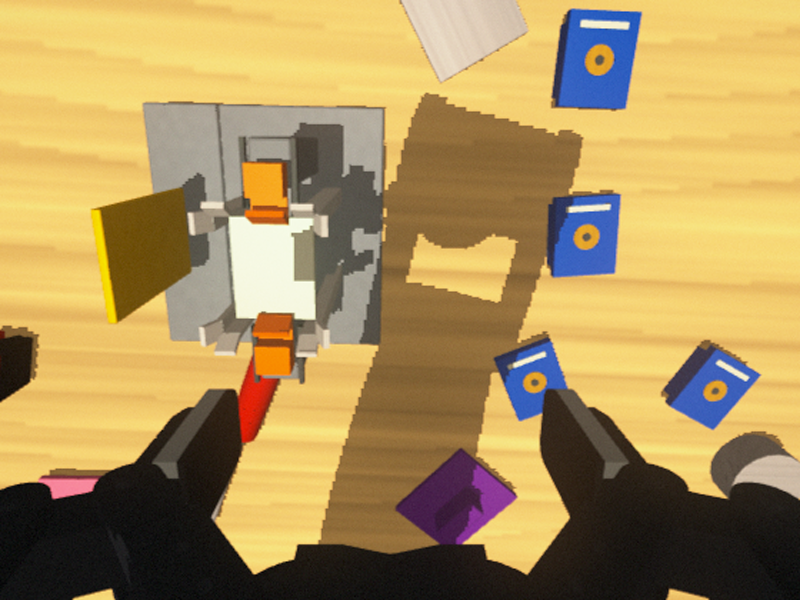

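The wrist view shows the open column. The white follower spans x 230 to 316, the catch lips are at rows 222 and 313, the lock edge runs from about (98,210) to (115,322), and discs are at (599,60), (587,237), (535,382) and (715,391).

```bash
python3 - <<'E'
from h import *; import pickle
st,W=pickle.load(open('w3.pkl','rb')); st1,W1=pickle.load(open('w1.pkl','rb')); S,T=cam('scene'),cam('top')
f=lambda w,z:atz(W,np.array(w)*.7,z)
for n,w,z in [('lipU',(267,222),115),('lipL',(275,313),115),('folL',(231,270),115),('folR',(316,270),115),('lockA',(98,210),120),('lockB',(115,322),120),('baseTL',(144,103),6),('baseTR',(385,108),6),('baseBR',(381,345),6)]: print(n,f(w,z))
# discs/tri of all: W1,W,S,T
L=dict(c0=[(65,260),(521,50),(718,100),(599,60)],c1=[(105,175),(537,145),(699,258),(587,237)],c2=[(169,105),(524,245),(643,393),(535,382)],c3=[(44,80),(648,241),None,(715,391)],lA=[(403,128),(292,183),(308,337),(115,322)],lB=[(389,189),(288,125),(305,239),(98,210)])
for n,(s,t,w1,w) in L.items():
    o=[(S,(150+s[0]/2.8,160+s[1]/2.8)),(T,(180+t[0]/3,165+t[1]/3)),(W,np.array(w)*.7)]
    if w1: o.append((W1,np.array(w1)*.7))
    x,e=tri(o); print(n,x,np.round(e,1),'W only',tri(o[2:])[0] if w1 else '',f(w,18 if n[0]=='c' else 120))
# cassette stripe directions: long edges
for n,a,b in [('c0',(569,10),(555,107)),('c0r',(641,13),(628,109)),('c1r',(621,195),(616,274)),('c1l',(552,199),(550,277)),('c2l',(496,356),(522,419)),('c3l',(705,345),(668,395)),('c3r',(760,375),(718,428))]:
    p,q=f(a,18),f(b,18); d=p-q; print(n,'yaw',np.degrees(np.arctan2(d[1],d[0])),'len',np.linalg.norm(d))
E
```

```text
lipU [575.744   7.24  115.   ]
lipL [527.299   4.033 115.   ]
folL [549.785  26.41  115.   ]
folR [552.095 -17.59  115.   ]
lockA [578.165  88.592 120.   ]
lockB [519.706  86.923 120.   ]
baseTL [632.127 112.546   6.   ]
baseTR [637.536 -48.347   6.   ]
baseBR [465.707 -53.821   6.   ]
c0 [ 671.894 -182.944   15.632] [0.1 0.5 1.2 1.1] W only [ 672.27  -181.628   19.075] [ 672.506 -182.04    18.   ]
c1 [ 559.078 -194.942   15.325] [0.2 0.3 0.5 0.9] W only [ 560.143 -193.963   17.9  ] [ 560.02  -193.927   18.   ]
c2 [ 444.255 -174.269   15.294] [0.1 0.1 0.5 0.2] W only [ 444.649 -174.333   15.422] [ 446.223 -173.389   18.   ]
c3 [ 444.446 -314.955   15.319] [0.2 0.1 0.6] W only  [ 445.784 -313.639   18.   ]
lA [515.534  88.302 112.612] [0.1 1.2 4.  1.9] W only [519.035  88.019 117.966] [519.706  86.923 120.   ]
lB [576.826  92.903 100.901] [1.8 1.3 8.4 2.5] W only [577.736  89.928 117.602] [578.165  88.592 120.   ]
c0 yaw -0.07084363444768854 len 55.86786343656341
c0r yaw 3.020260264722605 len 55.37616984511604
c1r yaw 7.373048594306006 len 55.915527832823685
c1l yaw 7.168684531586257 len 55.41527988346472
c2l yaw 26.927312631306997 len 59.1905471025233
c3l yaw -23.248292666576326 len 46.77349244738137
c3r yaw -23.288089924144554 len 51.76085673272565
```

```bash
cat >> h.py <<'E'
def gg(x,y,tcpz,yaw_deg):
    """grasp-point xy target, TCP z target, tool-x world yaw in degrees"""
    st=manip.read_state(); M=R.from_quat(st['orientation']).as_matrix()
    p=st['position']+155*M[:,2]; print('grasp pt',p)
    go(np.array([x,y,tcpz-155*1.0])-155*M[:,2]*[1,1,0]+[0,0,155],np.radians(yaw_deg))
E
python3 -c "
from h import *
gg(560,-194,260,-82.7)"
```

```text
grasp pt [545.485 -56.31  250.57 ]
pos [549.359 -55.68  405.52 ] yaw -87.0 F [ 0.451  0.824 -0.43 ] w 1.001 t 9.68 q6 1.32 tilt [0.003 0.025]
shift tool units [ 0.551 -0.044  0.583] roll units -0.0717
```

Request:
play_rows --targets '[[[0.08, -0.005, 0, -0.07, 1], [0.13, -0.02, 0.05, 0, 1], [0.13, -0.02, 0.1, 0, 1], [0.13, -0.02, 0.1, 0, 1], [0.04, 0, 0.1, 0, 1], [0, 0, 0.1, 0, 1], [0, 0, 0.08, 0, 1], [0, 0, 0, 0, 1], [0, 0, 0, 0, 1]]]'

```text
clock: 10.43
position: [584.2, -173.3, 266.5]
orientation: [0.758, -0.652, -0.007, 0.008]
force: [0.1, -0.1, 1.6]
grip_width: 0.996
```

```bash
python3 -c "
from h import *
gg(560,-194,175,-82.7)"
```

```text
grasp pt [ 580.88  -173.611  111.538]
pos [ 584.167 -173.34   266.503] yaw -81.43 F [ 0.09  -0.125  1.623] w 0.996 t 10.43 q6 1.05 tilt [-0.001  0.021]
shift tool units [0.069 0.087 0.368] roll units 0.0212
```

Request:
play_rows --targets '[[[0.035, 0.044, 0.05, 0.02, 1], [0.035, 0.044, 0.09, 0, 1], [0, 0, 0.09, 0, 1], [0, 0, 0.05, 0, 1], [0, 0, 0, 0, 1], [0, 0, 0, 0, 1]]]'

```text
clock: 10.93
position: [564.9, -193.4, 200.8]
orientation: [0.752, -0.659, -0.001, 0.006]
force: [0.6, -0.4, 0.8]
grip_width: 1.004
```

```bash
python3 -c "
from h import *
gg(560,-194,175,-82.7)"
```

```text
grasp pt [ 563.329 -194.557   45.771]
pos [ 564.927 -193.421  200.758] yaw -82.48 F [ 0.601 -0.4    0.845] w 1.004 t 10.93 q6 1.03 tilt [0.006 0.011]
shift tool units [-0.005  0.012  0.103] roll units 0.0037
```

```bash
cat >> h.py <<'E'
def discs(z=18,im=None,C=None,show=True):
    if im is None: st,im,C=shot('wrist')
    h=cv2.cvtColor(im,cv2.COLOR_BGR2HSV)
    blue=cv2.inRange(h,(105,110,40),(130,255,255))
    cs,hi=cv2.findContours(blue,cv2.RETR_CCOMP,cv2.CHAIN_APPROX_NONE)
    out=[]
    for i,c in enumerate(cs):
        if hi[0][i][3]<0 or cv2.contourArea(c)<30: continue
        m=cv2.moments(c); u=np.array([m['m10'],m['m01']])/m['m00']
        (w0,h0)=cv2.minAreaRect(c)[1]
        round_=min(w0,h0)/max(w0,h0)
        if round_<.6: continue
        par=cs[hi[0][i][3]]; stripe=None
        p=atz(C,u,z); out.append(p)
        # outer top face rect on plane z
        P=np.array([atz(C,q[0],z)[:2] for q in par],np.float32); r=cv2.minAreaRect(P)
        if show: print('disc px',u,'-> world',p,'area',cv2.contourArea(c),'blue rect ctr',np.array(r[0]),'size',np.array(r[1]),'ang',round(r[2],1))
    return out
E
python3 -c "
from h import *
discs()"
```

```text
disc px [270.876 271.597] -> world [ 560.607 -193.368   18.   ] area 1171.0 blue rect ctr [ 561.748 -193.223] size [57.763 43.472] ang 6.9
```

Request:
play_rows --targets '[[[-0.003, 0.01, 0.05, 0, 1], [0, 0, 0.05, 0, 1], [0, 0, 0.01, 0, 1], [0, 0, 0, 0, 1]]]'

```text
clock: 11.32
position: [563.9, -193.5, 175.4]
orientation: [0.752, -0.659, 0.002, 0.005]
force: [-0.4, 0.3, 1.1]
grip_width: 1.006
```

```bash
python3 -c "
from h import *
gg(560.6,-193.4,175,-83)"
```

```text
grasp pt [ 563.453 -195.197   20.445]
pos [ 563.904 -193.536  175.435] yaw -82.43 F [-0.391  0.286  1.096] w 1.006 t 11.32 q6 1.03 tilt [0.01  0.004]
shift tool units [-0.009  0.01   0.002] roll units 0.0095
```

Request:
play_rows --targets '[[[-0.006, 0.014, 0.01, 0, 1], [0, 0, 0, 0, 1], [0, 0, 0, 0, -1], [0, 0, 0, 0, -1], [0, 0, 0, 0, -1], [0, 0, 0, 0, -1], [0, 0, 0, 0, -1], [0, 0, 0, 0, -1]]]' --squeeze 40

```text
clock: 11.98
position: [560.9, -192.7, 174.4]
orientation: [0.752, -0.659, 0.004, 0.005]
force: [-0.2, -0.1, -0.3]
grip_width: 0.503
```

```bash
python3 -c "
from h import *
gg(560.6,-193.4,173,-83); discs()"
```

```text
grasp pt [ 560.85  -194.508   19.455]
pos [ 560.884 -192.671  174.444] yaw -82.42 F [-0.2   -0.091 -0.305] w 0.503 t 11.98 q6 1.03 tilt [0.012 0.002]
shift tool units [-0.005  0.     0.006] roll units 0.0097
disc px [273.209 295.789] -> world [ 561.074 -193.879   18.   ] area 1614.5 blue rect ctr [ 562.347 -193.835] size [58.522 44.389] ang 6.9
```

Gripped: 43 mm opening, and the disc is within 0.6 mm of the grasp axis. Lifting and carrying to the column.

Request:
play_rows --targets '[[[0, 0, -0.08, 0, -1], [0, 0, -0.13, 0, -1], [0, 0, -0.13, 0, -1], [0, 0, -0.13, 0.05, -1], [0, 0, -0.13, 0.045, -1], [-0.05, 0, -0.06, 0, -1], [-0.12, 0, 0, 0, -1], [-0.15, 0, 0, 0, -1], [-0.15, 0, 0, 0, -1], [-0.12, 0, 0, 0, -1], [-0.08, 0, 0, 0, -1], [0, 0, 0, 0, -1]]]'

```text
clock: 13.03
position: [555.1, -18.2, 344.9]
orientation: [0.715, -0.699, 0.003, 0.004]
force: [0.3, -0.1, -0.6]
grip_width: 0.505
```

```bash
python3 -c "
from h import *
gg(551.4,4.4,325,-88.2)"
```

```text
grasp pt [554.892 -19.622 189.886]
pos [555.15  -18.245 344.88 ] yaw -88.76 F [ 0.336 -0.128 -0.629] w 0.505 t 13.03 q6 1.42 tilt [0.009 0.002]
shift tool units [-0.097  0.012  0.079] roll units -0.0093
```

Request:
play_rows --targets '[[[-0.05, 0.006, 0, -0.009, -1], [-0.047, 0.006, 0, 0, -1], [0, 0, 0.03, 0, -1], [0, 0, 0, 0, -1], [0, 0, 0, 0, -1], [0, 0, 0, 0, -1]]]'

```text
clock: 13.53
position: [551.0, 5.8, 335.1]
orientation: [0.718, -0.696, 0.003, 0.005]
force: [-0.5, -0.3, -0.3]
grip_width: 0.503
```

```bash
python3 -c "
from h import *
gg(551.4,4.4,325,-88.2)
st,im,C=shot('wrist'); import pickle; pickle.dump((st,C),open('w4.pkl','wb'))
discs(z=st['position'][2]-174.4+18,im=im,C=C)
cv2.imwrite('pics/w4.png',cv2.resize(im,(800,600),interpolation=cv2.INTER_CUBIC))"
```

```text
grasp pt [550.44    4.109 180.133]
pos [550.954   5.834 335.123] yaw -88.14 F [-0.509 -0.333 -0.252] w 0.503 t 13.53 q6 1.46 tilt [0.011 0.004]
shift tool units [-0.002 -0.004  0.041] roll units 0.0009
disc px [461.217 310.889] -> world [545.98  -70.779 178.723] area 324.0 blue rect ctr [546.022 -70.319] size [24.286 19.19 ] ang 25.9
disc px [273.22  295.788] -> world [550.673   4.649 178.723] area 1613.5 blue rect ctr [551.894   4.644] size [58.699 44.379] ang 1.5
disc px [530.942  40.365] -> world [644.993 -74.717 178.723] area 591.0 blue rect ctr [644.526 -72.46 ] size [23.715 23.141] ang 2.0
```

View pics/w4.png

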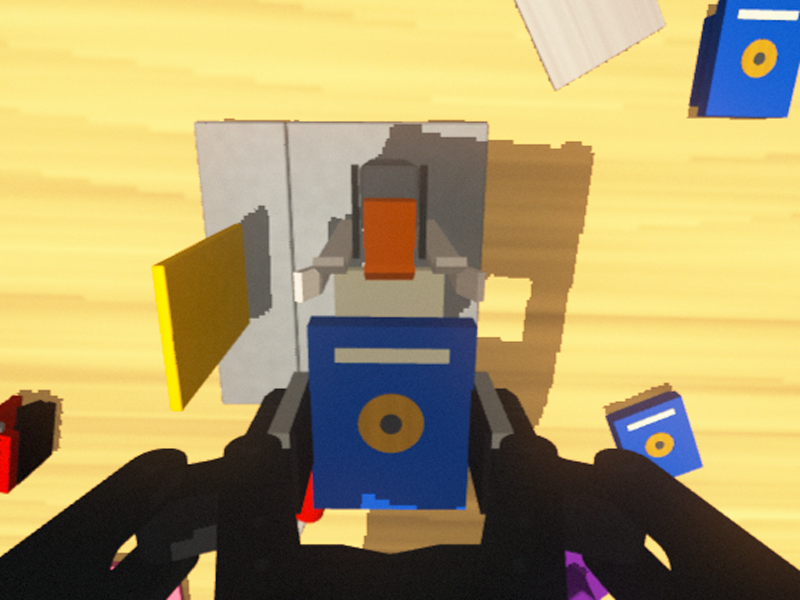

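The cassette is held squarely over the column. Rail tops are at x 294 and 484 (middle 389), the catch middle is at 389, and the disc is at (391,424).

```bash
python3 - <<'E'
from h import *; import pickle
st,W=pickle.load(open('w4.pkl','rb'))
f=lambda w,z:atz(W,np.array(w)*.7,z)
for n,w,z in [('railL',(294,284),142),('railR',(484,284),142),('catchL',(363,277),117),('catchR',(414,277),117),('catchUL',(363,199),129),('catchUR',(417,199),129),('folL',(333,300),115),('folR',(445,300),115),('lockA',(156,265),120),('lockB',(176,410),120),('lockAr',(166,265),120),('baseR',(487,122),6),('baseL',(195,122),6)]: print(n,f(w,z))
E
```

```text
railL [579.261  36.626 142.   ]
railR [581.193 -25.359 142.   ]
catchL [575.995  15.108 117.   ]
catchR [576.594  -4.025 117.   ]
catchUL [605.994  15.178 129.   ]
catchUR [606.59   -2.951 129.   ]
folL [566.032  26.522 115.   ]
folR [567.359 -16.526 115.   ]
lockA [578.9    90.566 120.   ]
lockB [519.833  88.446 120.   ]
lockAr [579.014  86.934 120.   ]
baseR [637.853 -47.419   6.   ]
baseL [632.368 112.479   6.   ]
```

Request:
play_rows --targets '[[[0, -0.004, 0.03, 0, -1], [0, 0, 0.04, 0, -1], [0, 0, 0.04, 0, -1], [0, 0, 0.02, 0, -1], [0, 0, 0, 0, -1]]]'

```text
clock: 14.0
position: [552.5, 3.8, 299.8]
orientation: [0.717, -0.697, 0.003, 0.004]
force: [-0.5, -0.5, -0.8]
grip_width: 0.501
```

```bash
python3 -c "
from h import *
gg(551.6,4.6,289,-88.2)"
```

```text
grasp pt [552.15    2.215 144.823]
pos [552.48    3.774 299.814] yaw -88.33 F [-0.506 -0.544 -0.775] w 0.501 t 14.0 q6 1.46 tilt [0.01  0.002]
shift tool units [-0.01   0.002  0.043] roll units -0.0022
```

Request:
play_rows --targets '[[[-0.008, 0, 0.02, 0, -1], [-0.002, 0, 0.02, 0, -1], [0, 0, 0.01, 0, -1], [0, 0, 0, 0, -1]]]'

```text
clock: 14.33
position: [552.4, 6.1, 286.1]
orientation: [0.717, -0.697, 0.003, 0.005]
force: [-0.5, -0.7, 1.8]
grip_width: 0.501
```

```bash
python3 -c "
from h import *
gg(551.6,4.6,289,-88.2)"
```

```text
grasp pt [551.943   4.385 131.135]
pos [552.439   6.126 286.124] yaw -88.32 F [-0.523 -0.663  1.751] w 0.501 t 14.33 q6 1.46 tilt [0.011 0.004]
shift tool units [-0.001  0.001 -0.011] roll units -0.002
```

The cassette is on the follower. Release, rise, and close the fingers to press.

Request:
play_rows --targets '[[[0, 0, -0.005, 0, 0.4], [0, 0, 0, 0, 0.4], [0, 0, 0, 0, 0.4], [0, 0, -0.06, 0, 0.4], [0, 0, -0.1, 0, 0.4], [0, 0, -0.06, 0, 0.4], [0, 0, 0, 0, -1], [0, 0, 0, 0, -1], [0, 0, 0, 0, -1], [0, 0, 0, 0, -1], [0, 0, 0, 0, -1], [0, 0, 0, 0, -1]]]'

```text
clock: 15.33
position: [551.4, 6.8, 339.4]
orientation: [0.717, -0.697, 0.001, 0.007]
force: [-0.2, -0.2, -0.2]
grip_width: 0.002
```

```bash
python3 -c "
from h import *
gg(551.6,4.6,306,-88.2); discs(133)"
```

```text
grasp pt [550.104   5.047 184.448]
pos [551.419   6.801 339.433] yaw -88.31 F [-0.181 -0.188 -0.165] w 0.002 t 15.33 q6 1.46 tilt [0.011 0.009]
shift tool units [ 0.001 -0.007  0.134] roll units -0.0018
disc px [460.152 306.432] -> world [ 516.845 -100.491  133.   ] area 323.5 blue rect ctr [516.952 -99.853] size [33.422 26.45 ] ang 25.9
disc px [528.715  38.679] -> world [ 653.38  -105.907  133.   ] area 577.5 blue rect ctr [ 652.481 -102.878] size [32.229 31.891] ang 1.8
```

Request:
play_rows --targets '[[[0, -0.006, 0.05, 0, -1], [0, 0, 0.05, 0, -1], [0, 0, 0.04, 0, -1], [0, 0, 0.03, 0, -1], [0, 0, 0.02, 0, -1], [0, 0, 0, 0, -1]]]'

```text
clock: 15.88
position: [553.9, 6.3, 289.3]
orientation: [0.717, -0.697, 0.002, 0.006]
force: [-0.7, -0.9, 4.5]
grip_width: -0.0
```

```bash
python3 -c "
from h import *
gg(551.6,4.6,284.5,-88.2)"
```

```text
grasp pt [553.029   4.586 134.272]
pos [553.863   6.289 289.26 ] yaw -88.32 F [-0.705 -0.917  4.496] w -0.0 t 15.88 q6 1.46 tilt [0.011 0.006]
shift tool units [-0.     0.006  0.019] roll units -0.002
```

Request:
play_rows --targets '[[[0, 0.003, 0.02, 0, -1], [0, 0, 0.015, 0, -1], [0, 0, 0, 0, -1]]]'

```text
clock: 16.13
position: [553.8, 6.2, 280.1]
orientation: [0.717, -0.697, 0.002, 0.005]
force: [-0.6, 0.6, 4.6]
grip_width: -0.002
```

```bash
python3 -c "
from h import *
gg(551.6,4.6,284.5,-88.2)"
```

```text
grasp pt [553.19    4.541 125.121]
pos [553.817   6.191 280.111] yaw -88.32 F [-0.622  0.598  4.612] w -0.002 t 16.13 q6 1.46 tilt [0.011 0.004]
shift tool units [-0.     0.006 -0.018] roll units -0.0021
```

Request:
play_rows --targets '[[[0, 0, -0.04, 0, -1], [0, 0, -0.1, 0, -1], [0, 0, -0.12, 0, 0], [0, 0, -0.12, 0, 1], [0, 0, -0.08, 0, 1], [0, 0, 0, 0, 1], [0, 0, 0, 0, 1], [0, 0, 0, 0, 1], [0, 0, 0, 0, 1], [0, 0, 0, 0, 1]]]'

```text
clock: 16.97
position: [551.9, 7.5, 390.4]
orientation: [0.717, -0.697, -0.005, 0.011]
force: [1.1, 0.1, 0.6]
grip_width: 1.0
```

```bash
python3 -c "
from h import *
gg(445,-174,265,-63); discs(115); discs(133,cv2.imread('pics/_last_wrist.png'),cam('wrist',manip.read_state()))
crop(cv2.imread('pics/_last_wrist.png'),140,90,420,300,2.5,'w5')"
```

```text
grasp pt [548.368   6.079 235.432]
pos [551.901   7.524 390.385] yaw -88.32 F [1.05  0.108 0.574] w 1.0 t 16.97 q6 1.46 tilt [0.009 0.023]
shift tool units [0.704 0.423 0.517] roll units -0.422
disc px [437.528 275.559] -> world [ 497.079 -120.623  115.   ] area 254.0 blue rect ctr [ 497.098 -119.397] size [40.123 32.089] ang 26.4
disc px [274.516 201.669] -> world [551.94    4.819 115.   ] area 566.0 blue rect ctr [552.551   4.868] size [56.626 43.685] ang 1.3
disc px [492.732  41.873] -> world [ 658.882 -126.964  115.   ] area 430.5 blue rect ctr [ 658.679 -123.957] size [39.702 36.604] ang 1.0
disc px [437.528 275.559] -> world [ 506.353 -110.629  133.   ] area 254.0 blue rect ctr [ 506.368 -109.497] size [37.086 29.639] ang 26.4
disc px [274.516 201.669] -> world [557.038   5.253 133.   ] area 566.0 blue rect ctr [557.6     5.299] size [52.311 40.35 ] ang 1.3
disc px [492.732  41.873] -> world [ 655.799 -116.398  133.   ] area 430.5 blue rect ctr [ 655.612 -113.622] size [36.64  33.788] ang 1.0
```

View pics/w5.png

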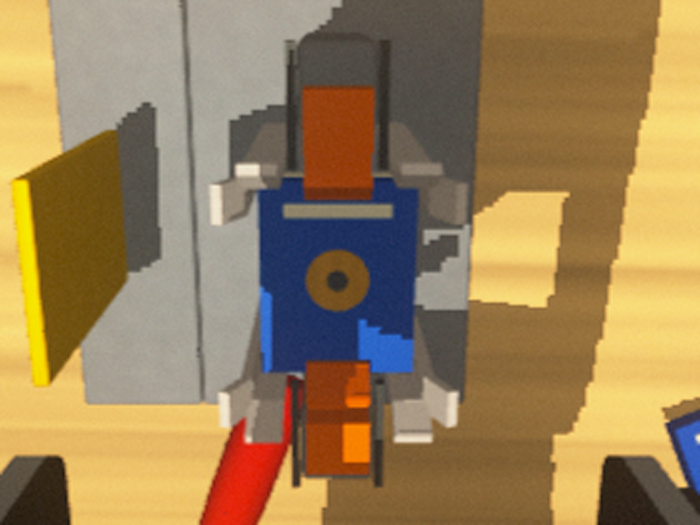

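The cassette is under both catches: the disc maps to the axis at z=115, and the face is 56.6x43.7 mm. Next is c2.

Request:
play_rows --targets '[[[0, 0, 0, -0.11, 1], [0, 0, 0, -0.11, 1], [0, 0, 0, -0.11, 1], [0.03, 0.05, 0, -0.08, 1], [0.07, 0.105, 0, 0, 1], [0.07, 0.105, 0.05, 0, 1], [0.07, 0.105, 0.1, 0, 1], [0.07, 0.105, 0.1, 0, 1], [0.07, 0.105, 0.1, 0, 1], [0.04, 0.06, 0.1, 0, 1], [0, 0, 0, 0, 1], [0, 0, 0, 0, 1]]]'

```text
clock: 18.02
position: [448.3, -163.4, 265.4]
orientation: [0.856, -0.517, -0.017, 0.012]
force: [-0.4, 0.3, -0.2]
grip_width: 1.002
```

```bash
python3 -c "
from h import *
gg(445,-174,205,-63); discs()"
```

```text
grasp pt [ 441.923 -163.902  110.514]
pos [ 448.254 -163.37   265.383] yaw -62.24 F [-0.371  0.259 -0.216] w 1.002 t 18.02 q6 0.64 tilt [-0.016  0.038]
shift tool units [ 0.045 -0.001  0.241] roll units 0.0127
disc px [471.778 309.118] -> world [ 446.555 -312.967   18.   ] area 541.0 blue rect ctr [ 453.661 -309.132] size [56.18  45.713] ang 63.6
disc px [292.384 218.411] -> world [ 446.426 -172.674   18.   ] area 686.5 blue rect ctr [ 447.11  -172.266] size [57.036 43.14 ] ang 26.0
```

Request:
play_rows --targets '[[[0.02, 0, 0.06, 0.03, 1], [0.02, 0, 0.08, 0, 1], [0, 0, 0.08, 0, 1], [0, 0, 0.05, 0, 1], [0, 0, 0, 0, 1], [0, 0, 0, 0, 1], [0, 0, 0, 0, 1], [0, 0, 0, 0, 1]]]'

```text
clock: 18.73
position: [459.6, -168.3, 206.7]
orientation: [0.85, -0.526, -0.008, 0.011]
force: [0.1, 0.0, -0.9]
grip_width: 0.997
```

```bash
python3 -c "
from h import *
gg(446.5,-172.7,174.5,-64); discs()"
```

```text
grasp pt [ 455.842 -169.877   51.707]
pos [ 459.602 -168.344  206.653] yaw -63.48 F [ 0.09   0.029 -0.851] w 0.997 t 18.73 q6 0.66 tilt [-0.002  0.026]
shift tool units [-0.006  0.035  0.13 ] roll units 0.0086
disc px [271.489 278.619] -> world [ 446.527 -172.689   18.   ] area 1064.0 blue rect ctr [ 447.705 -172.093] size [58.072 43.46 ] ang 26.2
```

Request:
play_rows --targets '[[[-0.006, 0.03, 0.04, 0.008, 1], [0, 0.005, 0.05, 0, 1], [0, 0, 0.025, 0, 1], [0, 0, 0, 0, 1], [0, 0, 0, 0, 1]]]'

```text
clock: 19.2
position: [450.5, -172.0, 179.8]
orientation: [0.848, -0.53, -0.004, 0.01]
force: [-0.6, -0.7, -0.4]
grip_width: 1.002
```

```bash
python3 -c "
from h import *
gg(446.5,-172.7,174.5,-64)"
```

```text
grasp pt [ 447.778 -174.079   24.84 ]
pos [ 450.548 -172.009  179.801] yaw -64.02 F [-0.627 -0.675 -0.426] w 1.002 t 19.2 q6 0.66 tilt [0.004 0.022]
shift tool units [-0.007  0.002  0.021] roll units -0.0003
```

Request:
play_rows --targets '[[[-0.006, 0.003, 0.025, 0, 1], [0, 0, 0.005, 0, 1], [0, 0, 0, 0, 1], [0, 0, 0, 0, -1], [0, 0, 0, 0, -1], [0, 0, 0, 0, -1], [0, 0, 0, 0, -1], [0, 0, 0, 0, -1], [0, 0, 0, 0, -1]]]'

```text
clock: 19.95
position: [449.7, -171.6, 173.5]
orientation: [0.848, -0.53, -0.002, 0.01]
force: [0.2, 0.5, 0.2]
grip_width: 0.502
```

```bash
python3 -c "
from h import *
gg(446.5,-172.7,174.5,-64);discs()"
```

```text
grasp pt [ 447.408 -173.848   18.516]
pos [ 449.741 -171.56   173.481] yaw -64.04 F [0.168 0.467 0.228] w 0.502 t 19.95 q6 0.66 tilt [0.007 0.02 ]
shift tool units [-0.006  0.001 -0.004] roll units -0.0007
disc px [273.113 298.589] -> world [ 446.987 -173.199   18.   ] area 1604.0 blue rect ctr [ 448.306 -172.542] size [58.136 44.234] ang 25.9
```

Request:
play_rows --targets '[[[0, 0, -0.08, 0, -1], [0, 0, -0.14, 0.1, -1], [0, 0, -0.15, 0.1, -1], [0, 0, -0.15, 0.1, -1], [0, 0, -0.15, 0.1, -1], [-0.06, -0.04, -0.05, 0, -1], [-0.12, -0.075, 0, 0, -1], [-0.12, -0.075, 0, 0, -1], [-0.12, -0.075, 0, 0, -1], [-0.12, -0.075, 0, 0, -1], [-0.08, -0.05, 0, 0, -1], [0, 0, 0, 0, -1]]]'

```text
clock: 21.0
position: [550.5, -6.7, 358.3]
orientation: [0.709, -0.705, -0.001, 0.009]
force: [0.2, -0.0, 0.4]
grip_width: 0.503
```

Request:
play_rows --targets '[[[0, 0, 0, 0, -1], [0, 0, 0, 0, -1]]]'

```text
clock: 21.17
position: [550.5, -5.7, 357.5]
orientation: [0.71, -0.704, -0.002, 0.01]
force: [1.3, -1.3, 0.3]
grip_width: 0.501
```

```bash
python3 -c "
from h import *
gg(551.6,4.6,330,-88.2)"
```

```text
grasp pt [547.953  -7.558 202.542]
pos [550.51   -5.69  357.509] yaw -89.49 F [ 1.276 -1.303  0.289] w 0.501 t 21.17 q6 1.46 tilt [0.012 0.017]
shift tool units [-0.05  -0.017  0.109] roll units -0.0215
```

Request:
play_rows --targets '[[[-0.025, -0.01, 0.03, -0.02, -1], [-0.025, -0.008, 0.04, 0, -1], [0, 0, 0.04, 0, -1], [0, 0, 0, 0, -1], [0, 0, 0, 0, -1], [0, 0, 0, 0, -1]]]'

```text
clock: 21.67
position: [552.3, 4.0, 324.5]
orientation: [0.716, -0.698, -0.003, 0.012]
force: [0.2, 0.1, -0.5]
grip_width: 0.505
```

```bash
python3 -c "
from h import *
gg(551.6,4.6,300,-88.2); discs(manip.read_state()['position'][2]-173.5+18)"
```

```text
grasp pt [549.042   2.058 169.515]
pos [552.297   3.985 324.469] yaw -88.49 F [ 0.165  0.09  -0.451] w 0.505 t 21.67 q6 1.46 tilt [0.012 0.021]
shift tool units [-0.011 -0.013  0.098] roll units -0.0048
disc px [273.126 298.529] -> world [548.57    2.614 168.969] area 1602.5 blue rect ctr [557.363   2.83 ] size [74.168 44.23 ] ang 1.5
disc px [541.088  29.026] -> world [645.985 -78.121 168.969] area 657.5 blue rect ctr [643.645 -75.369] size [20.46  23.043] ang 1.6
```

Request:
play_rows --targets '[[[-0.008, -0.014, 0.02, 0, -1], [0, -0.002, 0.03, 0, -1], [0, 0, 0.04, 0, -1], [0, 0, 0, 0, -1], [0, 0, 0, 0, -1]]]'

```text
clock: 22.13
position: [556.7, 5.4, 300.9]
orientation: [0.716, -0.698, -0.002, 0.011]
force: [-0.1, 0.1, -0.6]
grip_width: 0.507
```

```bash
python3 -c "
from h import *
gg(551.6,4.1,288,-88.2)"
```

```text
grasp pt [553.827   3.462 145.954]
pos [556.65    5.443 300.915] yaw -88.54 F [-0.137  0.116 -0.642] w 0.507 t 22.13 q6 1.47 tilt [0.012 0.019]
shift tool units [-0.003  0.008  0.052] roll units -0.0056
```

Request:
play_rows --targets '[[[-0.002, 0.006, 0.02, -0.005, -1], [0, 0, 0.025, 0, -1], [0, 0, 0.012, 0, -1], [0, 0, 0, 0, -1]]]'

```text
clock: 22.47
position: [555.2, 5.8, 286.8]
orientation: [0.718, -0.696, -0.002, 0.01]
force: [-1.9, -0.9, 3.1]
grip_width: 0.504
```

```bash
python3 -c "
from h import *
gg(551.6,4.1,288,-88.2)"
```

```text
grasp pt [552.565   3.803 131.811]
pos [555.174   5.78  286.777] yaw -88.2 F [-1.922 -0.875  3.071] w 0.504 t 22.47 q6 1.46 tilt [0.012 0.017]
shift tool units [-0.001  0.004 -0.005] roll units 0.0
```

Request:
play_rows --targets '[[[0, 0, -0.005, 0, 0.4], [0, 0, 0, 0, 0.4], [0, 0, 0, 0, 0.4], [0, 0, -0.06, 0, 0.4], [0, 0, -0.1, 0, 0.4], [0, 0, -0.06, 0, 0.4], [0, 0, 0, 0, -1], [0, 0, 0, 0, -1], [0, 0, 0, 0, -1], [0, 0, 0, 0, -1], [0, 0, 0, 0, -1], [0, 0, 0, 0, -1]]]'

```text
clock: 23.47
position: [554.7, 6.6, 339.0]
orientation: [0.718, -0.696, -0.004, 0.013]
force: [0.4, 0.7, 0.4]
grip_width: -0.006
```

```bash
python3 -c "
from h import *
gg(551.6,4.6,306,-88.2)"
```

```text
grasp pt [551.002   4.687 184.101]
pos [554.683   6.579 339.046] yaw -88.2 F [0.355 0.665 0.44 ] w -0.006 t 23.47 q6 1.46 tilt [0.011 0.024]
shift tool units [-0.001 -0.006  0.132] roll units 0.0
```

Request:
play_rows --targets '[[[0, -0.005, 0.05, 0, -1], [0, 0, 0.05, 0, -1], [0, 0, 0.04, 0, -1], [0, 0, 0.03, 0, -1], [0, 0, 0.02, 0, -1], [0, 0, 0.02, 0, -1], [0, 0, 0, 0, -1]]]'

```text
clock: 24.05
position: [556.0, 6.0, 283.8]
orientation: [0.718, -0.696, -0.004, 0.012]
force: [-0.7, 0.3, 4.2]
grip_width: -0.002
```

```bash
python3 -c "
from h import *
gg(551.6,4.6,284,-88.2)"
```

```text
grasp pt [552.684   4.19  128.838]
pos [556.011   6.005 283.792] yaw -88.2 F [-0.73   0.306  4.227] w -0.002 t 24.05 q6 1.46 tilt [0.011 0.022]
shift tool units [-0.002  0.004 -0.001] roll units -0.0
```

Request:
play_rows --targets '[[[0, 0, 0.01, 0, -1], [0, 0, 0, 0, -1], [0, 0, -0.04, 0, -1], [0, 0, -0.1, 0, -1], [0, 0, -0.12, 0, 0], [0, 0, -0.12, 0, 1], [0, 0, -0.08, 0, 1], [0, 0, 0, 0, 1], [0, 0, 0, 0, 1], [0, 0, 0, 0, 1], [0, 0, 0, 0, 1], [0, 0, 0, 0, 1]]]'

```text
clock: 25.05
position: [556.7, 7.4, 387.7]
orientation: [0.718, -0.696, -0.012, 0.018]
force: [0.8, 0.6, 0.1]
grip_width: 0.999
```

```bash
python3 -c "
from h import *
gg(445,-314,265,-113); discs(115); crop(cv2.imread('pics/_last_wrist.png'),140,90,420,300,2.5,'w6')"
```

```text
grasp pt [550.119   5.834 232.885]
pos [556.71    7.37  387.737] yaw -88.21 F [0.818 0.605 0.136] w 0.999 t 25.05 q6 1.46 tilt [0.009 0.043]
shift tool units [1.261 0.438 0.521] roll units 0.4132
disc px [274.895 202.655] -> world [551.435   4.278 115.   ] area 577.5 blue rect ctr [554.005   4.416] size [60.348 43.944] ang 1.7
disc px [496.574  38.3  ] -> world [ 659.935 -126.33   115.   ] area 444.5 blue rect ctr [ 659.733 -123.209] size [39.497 36.432] ang 0.8
```

c2 is latched: the disc maps to (551.4, 4.3) at z=115. Tool tilt is drifting, so I'm testing whether holding restores it while moving towards c0.

Request:
play_rows --targets '[[[0, 0, 0, 0, 1], [0, 0, 0, 0, 1], [0, 0, 0, 0, 1], [0, 0, 0, 0, 1], [0, 0, 0, 0, 1], [0, 0, 0, 0, 1], [0, 0, 0, 0, 1], [0, 0, 0, 0, 1]]]'

```text
clock: 25.77
position: [556.0, 7.4, 383.2]
orientation: [0.718, -0.696, -0.015, 0.021]
force: [0.4, 0.8, -0.8]
grip_width: 1.002
```

```bash
python3 -c "
from h import *
gg(672,-182,265,-88.2)"
```

```text
grasp pt [548.223   5.923 228.426]
pos [555.973   7.375 383.225] yaw -88.21 F [ 0.389  0.785 -0.827] w 1.002 t 25.77 q6 1.46 tilt [0.008 0.05 ]
shift tool units [ 0.763 -0.495  0.455] roll units -0.0001
```

Request:
play_rows --targets '[[[0.07, -0.045, -0.02, 0, 1], [0.11, -0.07, 0, 0, 1], [0.11, -0.07, 0, 0, 1], [0.11, -0.07, 0, 0, 1], [0.11, -0.07, 0, 0, 1], [0.11, -0.07, 0, 0, 1], [0.11, -0.07, 0, 0, 1], [0.03, -0.02, 0.16, 0, 1], [0, 0, 0.16, 0, 1], [0, 0, 0.16, 0, 1], [0, 0, 0, 0, 1]]]'

```text
clock: 26.68
position: [686.1, -190.1, 266.7]
orientation: [0.719, -0.695, -0.008, 0.017]
force: [-1.6, 0.4, -2.5]
grip_width: 0.996
```

```bash
python3 -c "
from h import *
gg(672.3,-182,205,-88.2); discs()"
```

```text
grasp pt [ 680.693 -192.245  111.799]
pos [ 686.074 -190.099  266.691] yaw -88.1 F [-1.636  0.415 -2.548] w 0.996 t 26.68 q6 1.21 tilt [0.013 0.035]
shift tool units [-0.045  0.024  0.247] roll units 0.0017
disc px [256.198 227.915] -> world [ 673.048 -182.172   18.   ] area 662.0 blue rect ctr [ 674.01 -182.35] size [56.841 43.023] ang 0.9
```

Request:
play_rows --targets '[[[-0.04, 0.02, 0, 0.015, 1], [0, 0, 0.14, 0, 1], [0, 0, 0.1, 0, 1], [0, 0, 0, 0, 1], [0, 0, 0, 0, 1]]]'

```text
clock: 27.15
position: [686.0, -181.7, 227.1]
orientation: [0.713, -0.701, 0.005, 0.011]
force: [0.6, 0.3, 0.8]
grip_width: 0.999
```

```bash
python3 -c "
from h import *
gg(673,-182.2,174,-89); discs()"
```

```text
grasp pt [ 684.579 -185.209   72.139]
pos [ 686.038 -181.725  227.093] yaw -88.97 F [0.617 0.316 0.844] w 0.999 t 27.15 q6 1.23 tilt [0.022 0.01 ]
shift tool units [-0.018  0.044  0.212] roll units 0.0004
disc px [266.255 264.177] -> world [ 673.088 -182.301   18.   ] area 880.0 blue rect ctr [ 674.259 -182.344] size [56.954 43.483] ang 0.8
```

Request:
play_rows --targets '[[[-0.015, 0.04, 0.04, 0, 1], [0, 0.004, 0.09, 0, 1], [0, 0, 0.06, 0, 1], [0, 0, 0, 0, 1], [0, 0, 0, 0, 1]]]'

```text
clock: 27.62
position: [680.8, -180.6, 195.9]
orientation: [0.714, -0.7, 0.015, 0.006]
force: [0.1, 0.9, -0.3]
grip_width: 1.003
```

```bash
python3 -c "
from h import *
gg(673,-182.2,174,-89)"
```

```text
grasp pt [ 682.874 -185.294   41.027]
pos [ 680.783 -180.591  195.942] yaw -88.95 F [ 0.15   0.887 -0.271] w 1.003 t 27.62 q6 1.23 tilt [ 0.031 -0.013]
shift tool units [-0.016  0.04   0.087] roll units 0.0009
```

Request:
play_rows --targets '[[[-0.016, 0.03, 0, 0, 1], [0, 0.01, 0.03, 0, 1], [0, 0, 0.05, 0, 1], [0, 0, 0, 0, 1], [0, 0, 0, 0, 1]]]'

```text
clock: 28.03
position: [672.2, -177.6, 179.7]
orientation: [0.714, -0.7, 0.019, 0.004]
force: [0.6, -0.6, 0.5]
grip_width: 0.998
```

```bash
python3 -c "
from h import *
gg(673,-182.2,174,-89); s=manip.read_state(); print(s['q'],s['qvel'])"
```

```text
grasp pt [ 675.435 -182.7     24.808]
pos [ 672.192 -177.604  179.691] yaw -88.95 F [ 0.573 -0.607  0.532] w 0.998 t 28.03 q6 1.24 tilt [ 0.033 -0.02 ]
shift tool units [-0.003  0.01   0.022] roll units 0.0009
[-0.332  0.427  1.687 -0.029  0.997  1.235] [-0.002  0.019  0.022 -0.001 -0.008 -0.   ]
```

Request:
play_rows --targets '[[[-0.003, 0.01, 0.02, 0, 1], [0, 0, 0.008, 0, -1], [0, 0, 0, 0, -1], [0, 0, 0, 0, -1], [0, 0, 0, 0, -1], [0, 0, 0, 0, -1], [0, 0, 0, 0, -1], [0, 0, 0, 0, -1]]]'

```text
clock: 28.7
position: [670.6, -176.6, 173.5]
orientation: [0.713, -0.7, 0.019, 0.003]
force: [-0.3, -0.0, 0.3]
grip_width: 0.505
```

```bash
python3 -c "
from h import *
gg(673,-182.2,174,-89);discs(); s=manip.read_state(); print(s['q'],s['qvel'])"
```

```text
grasp pt [ 674.042 -181.397   18.648]
pos [ 670.604 -176.553  173.534] yaw -88.97 F [-0.349 -0.04   0.342] w 0.505 t 28.7 q6 1.24 tilt [ 0.032 -0.022]
shift tool units [ 0.003  0.004 -0.002] roll units 0.0005
disc px [273.442 298.174] -> world [ 673.673 -180.959   18.   ] area 1649.0 blue rect ctr [ 674.829 -180.993] size [58.675 44.495] ang 1.5
[-0.332  0.432  1.693 -0.027  0.986  1.235] [-0.001  0.002  0.001  0.     0.001  0.001]
```

Request:
play_rows --targets '[[[0, 0, -0.08, -0.013, -1], [0, 0, -0.13, 0, -1], [0, 0, -0.14, 0, -1], [0, 0, -0.14, 0, -1], [0, 0, -0.14, 0, -1], [-0.06, 0.035, -0.06, 0, -1], [-0.12, 0.07, 0, 0, -1], [-0.12, 0.07, 0, 0, -1], [-0.12, 0.07, 0, 0, -1], [-0.12, 0.07, 0, 0, -1], [-0.1, 0.06, 0, 0, -1], [0, 0, 0, 0, -1]]]'

```text
clock: 29.75
position: [563.4, -11.5, 344.1]
orientation: [0.716, -0.698, 0.017, 0.004]
force: [0.5, 0.5, -0.7]
grip_width: 0.506
```

```bash
python3 -c "
from h import *
gg(551.6,4.6,330,-88.2)"
```

```text
grasp pt [566.227 -16.067 189.205]
pos [563.431 -11.479 344.112] yaw -88.54 F [ 0.525  0.466 -0.734] w 0.506 t 29.75 q6 1.44 tilt [ 0.03  -0.017]
shift tool units [-0.086  0.057  0.053] roll units -0.0056
```

Request:
play_rows --targets '[[[-0.045, 0.03, 0, -0.005, -1], [-0.045, 0.03, 0, 0, -1], [0, 0, 0.03, 0, -1], [0, 0, 0.02, 0, -1], [0, 0, 0, 0, -1], [0, 0, 0, 0, -1]]]'

```text
clock: 30.25
position: [546.4, 11.9, 328.8]
orientation: [0.718, -0.696, 0.017, 0.005]
force: [-0.4, -0.4, -0.2]
grip_width: 0.51
```

```bash
python3 -c "
from h import *
gg(551.9,4.2,310,-88.2); discs(manip.read_state()['position'][2]-173.5+18)"
```

```text
grasp pt [549.166   7.21  173.885]
pos [546.399  11.918 328.789] yaw -88.19 F [-0.421 -0.396 -0.16 ] w 0.51 t 30.25 q6 1.48 tilt [ 0.031 -0.017]
shift tool units [ 0.01  -0.009  0.076] roll units 0.0002
disc px [273.459 298.166] -> world [548.833   7.647 173.289] area 1651.0 blue rect ctr [558.185   8.037] size [75.035 44.492] ang 2.5
```

Request:
play_rows --targets '[[[0.012, -0.011, 0.01, 0, -1], [0, 0, 0.03, 0, -1], [0, 0, 0.04, 0, -1], [0, 0, 0, 0, -1], [0, 0, 0, 0, -1]]]'

```text
clock: 30.72
position: [551.1, 6.1, 306.6]
orientation: [0.717, -0.697, 0.017, 0.005]
force: [0.5, -0.8, -0.3]
grip_width: 0.511
```

```bash
python3 -c "
from h import *
gg(551.9,4.2,288,-88.2)"
```

```text
grasp pt [553.838   1.311 151.71 ]
pos [551.112   6.074 306.613] yaw -88.36 F [ 0.468 -0.826 -0.298] w 0.511 t 30.72 q6 1.47 tilt [ 0.031 -0.017]
shift tool units [-0.014  0.009  0.074] roll units -0.0027
```

Request:
play_rows --targets '[[[-0.01, 0.006, 0, 0, -1], [0, 0, 0.02, 0, -1], [0, 0, 0.02, 0, -1], [0, 0, 0, 0, -1]]]'

```text
clock: 31.05
position: [549.5, 8.4, 295.3]
orientation: [0.717, -0.697, 0.017, 0.005]
force: [-0.4, 0.1, -0.5]
grip_width: 0.507
```

```bash
python3 -c "
from h import *
gg(551.9,4.2,288,-88.2)"
```

```text
grasp pt [552.172   3.7   140.388]
pos [549.514   8.45  295.292] yaw -88.36 F [-0.437  0.068 -0.538] w 0.507 t 31.05 q6 1.48 tilt [ 0.031 -0.016]
shift tool units [-0.003  0.002  0.029] roll units -0.0027
```

Request:
play_rows --targets '[[[-0.002, 0.001, 0.025, 0, -1], [0, 0, 0.015, 0, -1], [0, 0, 0, 0, -1], [0, 0, 0, 0, 0.4], [0, 0, 0, 0, 0.4], [0, 0, 0, 0, 0.4], [0, 0, -0.06, 0, 0.4], [0, 0, -0.1, 0, 0.4], [0, 0, -0.06, 0, 0.4], [0, 0, 0, 0, -1], [0, 0, 0, 0, -1], [0, 0, 0, 0, -1]]]'

```text
clock: 32.05
position: [548.1, 10.6, 339.4]
orientation: [0.717, -0.697, 0.016, 0.005]
force: [-0.4, 1.1, -1.1]
grip_width: 0.279
```

Request:
play_rows --targets '[[[0, 0, 0, 0, -1], [0, 0, 0, 0, -1], [0, 0, 0, 0, -1]]]'

```text
clock: 32.3
position: [547.4, 10.6, 336.1]
orientation: [0.717, -0.697, 0.014, 0.007]
force: [-0.5, 0.1, -0.1]
grip_width: 0.003
```

```bash
python3 -c "
from h import *
gg(551.6,4.6,306,-88.2);discs(133)"
```

```text
grasp pt [549.117   5.924 181.146]
pos [547.427  10.573 336.067] yaw -88.34 F [-0.465  0.076 -0.063] w 0.003 t 32.3 q6 1.48 tilt [ 0.03 -0.01]
shift tool units [ 0.002 -0.009  0.12 ] roll units -0.0024
```

Request:
play_rows --targets '[[[0, -0.008, 0.05, 0, -1], [0, 0, 0.05, 0, -1], [0, 0, 0.04, 0, -1], [0, 0, 0.03, 0, -1], [0, 0, 0.02, 0, -1], [0, 0, 0.02, 0, -1], [0, 0, 0, 0, -1]]]'

```text
clock: 32.93
position: [551.7, 9.3, 282.9]
orientation: [0.717, -0.697, 0.014, 0.006]
force: [-1.8, 0.5, 6.5]
grip_width: -0.001
```

```bash
python3 -c "
from h import *
gg(551.6,4.6,283.5,-88.2)"
```

```text
grasp pt [553.423   4.936 127.979]
pos [551.675   9.334 282.907] yaw -88.36 F [-1.844  0.546  6.459] w -0.001 t 32.93 q6 1.48 tilt [ 0.029 -0.01 ]
shift tool units [ 0.001  0.007 -0.002] roll units -0.0026
```

Request:
play_rows --targets '[[[0, 0, 0.008, 0, -1], [0, 0, 0, 0, -1], [0, 0, -0.04, 0, -1], [0, 0, -0.1, 0, -1], [0, 0, -0.12, 0, 0], [0, 0, -0.12, 0, 1], [0, 0, -0.06, 0, 1], [0, 0, 0, 0, 1], [0, 0, 0, 0, 1], [0, 0, 0, 0, 1]]]'

```text
clock: 33.77
position: [549.9, 12.4, 386.3]
orientation: [0.717, -0.697, 0.008, 0.011]
force: [0.6, -0.5, -1.2]
grip_width: 0.844
```

```bash
python3 -c "
from h import *
gg(446,-313.5,265,-113.3); discs(115)
S=cam('scene'); st,im,C=shot('top'); discs(18,im,C)"
```

```text
grasp pt [549.368   8.135 231.328]
pos [549.865  12.364 386.269] yaw -88.35 F [ 0.61  -0.541 -1.222] w 0.844 t 33.77 q6 1.48 tilt [0.027 0.004]
shift tool units [1.26  0.448 0.521] roll units 0.4158
disc px [275.312 207.447] -> world [552.216   4.196 115.   ] area 580.5 blue rect ctr [555.353   4.377] size [61.334 43.392] ang 1.5
disc px [395.469 245.071] -> world [ 445.126 -312.378   18.   ] area 49.0 blue rect ctr [ 443.538 -310.539] size [40.325 46.165] ang 60.2
```

The third is latched and c3 still lies at (445,-313). Going for it.

Request:
play_rows --targets '[[[0, 0, 0, 0.11, 1], [0, 0, 0, 0.11, 1], [0.05, 0, 0, 0.11, 1], [0.12, -0.012, 0, 0.086, 1], [0.15, -0.015, 0, 0, 1], [0.15, -0.015, 0, 0, 1], [0.15, -0.015, 0, 0, 1], [0.15, -0.015, 0, 0, 1], [0.15, -0.015, 0, 0, 1], [0.15, -0.015, 0, 0, 1], [0.15, -0.015, 0, 0, 1], [0, 0, 0, 0, 1]]]'

```text
clock: 34.87
position: [448.1, -288.3, 371.2]
orientation: [-0.544, 0.839, 0.003, -0.02]
force: [0.3, -0.5, 0.2]
grip_width: 1.001
```

Request:
play_rows --targets '[[[0, 0, 0.1, 0, 1], [0, 0, 0.14, 0, 1], [0, 0, 0.14, 0, 1], [0, 0, 0.06, 0, 1], [0, 0, 0, 0, 1]]]'

```text
clock: 35.28
position: [441.6, -291.6, 253.1]
orientation: [-0.54, 0.841, 0.006, -0.02]
force: [-0.9, 0.4, 0.2]
grip_width: 0.998
```

```bash
python3 -c "
from h import *
gg(446,-313.5,205,-113.3); discs()"
```

```text
grasp pt [ 435.414 -293.475   98.231]
pos [ 441.609 -291.584  253.096] yaw -114.56 F [-0.858  0.439  0.162] w 0.998 t 35.28 q6 1.34 tilt [0.028 0.031]
shift tool units [ 0.05  -0.078  0.192] roll units -0.021
disc px [293.122 195.688] -> world [ 446.191 -313.422   18.   ] area 794.0 blue rect ctr [ 446.554 -313.39 ] size [43.533 56.685] ang 63.7
```

Request:
play_rows --targets '[[[0.025, -0.04, 0, 0.029, 1], [0.025, -0.03, 0.04, 0, 1], [0, 0, 0.1, 0, 1], [0, 0, 0.02, 0, 1], [0, 0, 0, 0, 1], [0, 0, 0, 0, 1]]]'

```text
clock: 35.83
position: [453.8, -310.5, 217.7]
orientation: [-0.528, 0.849, 0.003, -0.019]
force: [-0.3, 0.8, 0.6]
grip_width: 0.999
```

```bash
python3 -c "
from h import *
gg(446.2,-313.4,174,-116.3); discs()"
```

```text
grasp pt [ 448.285 -312.841   62.77 ]
pos [ 453.798 -310.5    217.654] yaw -116.23 F [-0.305  0.788  0.606] w 0.999 t 35.83 q6 1.36 tilt [0.029 0.025]
shift tool units [0.001 0.002 0.175] roll units 0.0012
disc px [273.84  252.807] -> world [ 446.205 -313.441   18.   ] area 995.0 blue rect ctr [ 447.071 -313.833] size [43.464 57.071] ang 63.4
```

Request:
play_rows --targets '[[[0, 0.002, 0.05, 0, 1], [0, 0, 0.08, 0, 1], [0, 0, 0.035, 0, 1], [0, 0, 0.005, 0, 1], [0, 0, 0, 0, 1]]]'

```text
clock: 36.3
position: [454.0, -311.8, 178.7]
orientation: [-0.528, 0.849, -0.002, -0.017]
force: [0.5, 0.2, -0.2]
grip_width: 1.0
```

```bash
python3 -c "
from h import *
gg(446.2,-313.4,174,-116.4)"
```

```text
grasp pt [ 449.758 -315.225   23.757]
pos [ 453.965 -311.817  178.662] yaw -116.18 F [ 0.507  0.176 -0.245] w 1.0 t 36.3 q6 1.36 tilt [0.032 0.015]
shift tool units [-0.001  0.016  0.019] roll units 0.0037
```

Request:
play_rows --targets '[[[0, 0.016, 0.02, 0.003, 1], [0, 0, 0.008, 0, 1], [0, 0, 0, 0, -1], [0, 0, 0, 0, -1], [0, 0, 0, 0, -1], [0, 0, 0, 0, -1], [0, 0, 0, 0, -1], [0, 0, 0, 0, -1]]]'

```text
clock: 36.97
position: [450.9, -311.0, 174.5]
orientation: [-0.527, 0.85, -0.005, -0.017]
force: [0.1, 0.5, -1.0]
grip_width: 0.505
```

```bash
python3 -c "
from h import *
gg(446.2,-313.4,174,-116.4);discs()"
```

```text
grasp pt [ 447.31  -314.91    19.594]
pos [ 450.901 -310.969  174.502] yaw -116.39 F [ 0.119  0.473 -0.993] w 0.505 t 36.97 q6 1.36 tilt [0.033 0.009]
shift tool units [-0.004  0.007  0.002] roll units 0.0002
disc px [273.482 298.013] -> world [ 446.307 -314.39    18.   ] area 1587.0 blue rect ctr [ 447.531 -315.076] size [44.314 58.72 ] ang 63.6
```

Request:
play_rows --targets '[[[0, 0, -0.08, 0, -1], [0, 0, -0.13, -0.1, -1], [0, 0, -0.14, -0.1, -1], [0, 0, -0.14, -0.1, -1], [0, 0, -0.14, -0.1, -1], [0, 0, -0.08, -0.07, -1], [-0.06, -0.022, 0, 0, -1], [-0.13, -0.047, 0, 0, -1], [-0.13, -0.047, 0, 0, -1], [-0.13, -0.047, 0, 0, -1], [-0.13, -0.047, 0, 0, -1], [-0.13, -0.047, 0, 0, -1]]]'

```text
clock: 38.02
position: [509.4, -124.0, 355.1]
orientation: [0.723, -0.691, 0.0, 0.017]
force: [1.2, 0.1, -0.5]
grip_width: 0.508
```

Request:
play_rows --targets '[[[-0.13, -0.047, 0, 0, -1], [-0.13, -0.047, 0, 0, -1], [-0.1, -0.04, 0, 0, -1], [0, 0, 0, 0, -1]]]'

```text
clock: 38.35
position: [539.6, -23.2, 351.7]
orientation: [0.724, -0.689, 0.0, 0.016]
force: [0.4, 0.3, -0.4]
grip_width: 0.5
```

```bash
python3 -c "
from h import *
gg(551.6,4.6,330,-88.2)"
```

```text
grasp pt [536.27  -26.776 196.828]
pos [539.649 -23.196 351.749] yaw -87.13 F [ 0.396  0.314 -0.403] w 0.5 t 38.35 q6 1.39 tilt [0.022 0.023]
shift tool units [-0.124 -0.069  0.083] roll units 0.0178
```

Request:
play_rows --targets '[[[-0.055, -0.035, 0, 0.018, -1], [-0.055, -0.034, 0, 0, -1], [0, 0, 0.04, 0, -1], [0, 0, 0.05, 0, -1], [0, 0, 0, 0, -1], [0, 0, 0, 0, -1]]]'

```text
clock: 38.85
position: [554.6, 5.4, 324.6]
orientation: [0.719, -0.695, -0.0, 0.018]
force: [-0.3, -0.3, 0.0]
grip_width: 0.505
```

```bash
python3 -c "
from h import *
gg(551.6,4.6,300,-88.2); discs(manip.read_state()['position'][2]-174.5+18)"
```

```text
grasp pt [550.718   1.488 169.651]
pos [554.602   5.363 324.554] yaw -88.05 F [-0.33  -0.262  0.018] w 0.505 t 38.85 q6 1.46 tilt [0.024 0.026]
shift tool units [-0.015 -0.006  0.098] roll units 0.0025
disc px [273.461 298.002] -> world [549.838   1.871 168.054] area 1588.0 blue rect ctr [560.726   2.229] size [78.923 44.246] ang 2.2
```

Request:
play_rows --targets '[[[-0.011, -0.008, 0.02, 0, -1], [0, 0, 0.03, 0, -1], [0, 0, 0.025, 0, -1], [0, 0, 0, 0, -1], [0, 0, 0, 0, -1]]]'

```text
clock: 39.32
position: [555.5, 5.6, 303.6]
orientation: [0.718, -0.696, -0.0, 0.018]
force: [0.3, 0.3, 1.0]
grip_width: 0.504
```

```bash
python3 -c "
from h import *
gg(552.4,4.2,288,-88.2)"
```

```text
grasp pt [551.597   1.674 148.661]
pos [555.508   5.573 303.562] yaw -88.25 F [0.315 0.298 0.994] w 0.504 t 39.32 q6 1.47 tilt [0.024 0.026]
shift tool units [-0.011 -0.005  0.062] roll units -0.0009
```

Request:
play_rows --targets '[[[-0.012, -0.005, 0, 0, -1], [0, 0, 0.02, 0, -1], [0, 0, 0.02, 0, -1], [0, 0, 0, 0, -1]]]'

```text
clock: 39.65
position: [556.7, 8.6, 293.2]
orientation: [0.718, -0.696, 0.0, 0.018]
force: [0.9, -0.2, -0.5]
grip_width: 0.508
```

```bash
python3 -c "
from h import *
gg(552.4,4.2,288,-88.2)"
```

```text
grasp pt [552.945   4.695 138.316]
pos [556.699   8.615 293.221] yaw -88.26 F [ 0.902 -0.202 -0.47 ] w 0.508 t 39.65 q6 1.48 tilt [0.025 0.025]
shift tool units [0.001 0.002 0.021] roll units -0.0009
```

Request:
play_rows --targets '[[[0, 0.002, 0.02, 0, -1], [0, 0, 0.012, 0, -1], [0, 0, 0, 0, -1], [0, 0, 0, 0, 0.4], [0, 0, 0, 0, 0.4], [0, 0, 0, 0, 0.4], [0, 0, -0.06, 0, 0.4], [0, 0, -0.1, 0, 0.4], [0, 0, -0.06, 0, 0.4], [0, 0, 0, 0, -1], [0, 0, 0, 0, -1], [0, 0, 0, 0, -1]]]'

```text
clock: 40.65
position: [556.9, 9.9, 339.8]
orientation: [0.718, -0.696, -0.001, 0.019]
force: [-0.3, 0.0, 0.0]
grip_width: 0.285
```

Request:
play_rows --targets '[[[0, 0, 0, 0, -1], [0, 0, 0, 0, -1], [0, 0, 0, 0, -1]]]'

```text
clock: 40.9
position: [556.1, 9.9, 336.2]
orientation: [0.718, -0.696, -0.003, 0.02]
force: [0.4, -0.5, -0.8]
grip_width: -0.001
```

```bash
python3 -c "
from h import *
gg(551.6,4.6,283.5,-88.2)"
```

```text
grasp pt [551.111   5.988 181.349]
pos [556.114   9.885 336.219] yaw -88.23 F [ 0.398 -0.528 -0.847] w -0.001 t 40.9 q6 1.48 tilt [0.024 0.033]
shift tool units [ 0.001 -0.009  0.211] roll units -0.0005
```

Request:
play_rows --targets '[[[0, -0.008, 0.05, 0, -1], [0, 0, 0.05, 0, -1], [0, 0, 0.04, 0, -1], [0, 0, 0.03, 0, -1], [0, 0, 0.02, 0, -1], [0, 0, 0.02, 0, -1], [0, 0, 0, 0, -1]]]'

```text
clock: 41.48
position: [558.5, 8.9, 284.7]
orientation: [0.718, -0.696, -0.002, 0.018]
force: [-1.8, 1.4, 7.3]
grip_width: 0.001
```

```bash
python3 -c "
from h import *
gg(551.6,4.6,283.5,-88.2)"
```

```text
grasp pt [554.093   5.223 129.846]
pos [558.549   8.884 284.739] yaw -88.26 F [-1.83   1.427  7.343] w 0.001 t 41.48 q6 1.48 tilt [0.023 0.029]
shift tool units [0.002 0.01  0.005] roll units -0.0009
```

Request:
play_rows --targets '[[[0, 0.004, 0.014, 0, -1], [0, 0, 0.004, 0, -1], [0, 0, -0.03, 0, -1], [0, 0, -0.06, 0, -1], [0, 0, -0.06, 0, -1], [0, 0, -0.06, 0, -1], [0, 0, -0.06, 0, 0], [0, 0, -0.06, 0, 1], [0, 0, -0.06, 0, 1], [0, 0, -0.05, 0, 1], [0, 0, -0.03, 0, 1], [0, 0, 0, 0, 1]]]'

```text
clock: 42.48
position: [560.4, 11.4, 390.4]
orientation: [0.717, -0.696, -0.008, 0.024]
force: [0.3, 0.8, -0.5]
grip_width: 0.847
```

```bash
python3 -c "
from h import *
gg(438,229,400,-88.2); discs(115)
im=cv2.imread('pics/_last_wrist.png');cv2.imwrite('pics/w7.png',cv2.resize(im,(800,600),interpolation=cv2.INTER_CUBIC))
import pickle; s=manip.read_state(); pickle.dump((s,cam('wrist',s)),open('w7.pkl','wb'))"
```

```text
grasp pt [553.435   7.963 235.573]
pos [560.407  11.422 390.377] yaw -88.26 F [ 0.252  0.794 -0.491] w 0.847 t 42.48 q6 1.48 tilt [0.021 0.046]
shift tool units [-0.897  0.437 -0.037] roll units -0.0009
disc px [274.202 204.443] -> world [552.247   5.289 115.   ] area 553.5 blue rect ctr [557.363   5.361] size [65.526 43.527] ang 1.9
```

View pics/w7.png

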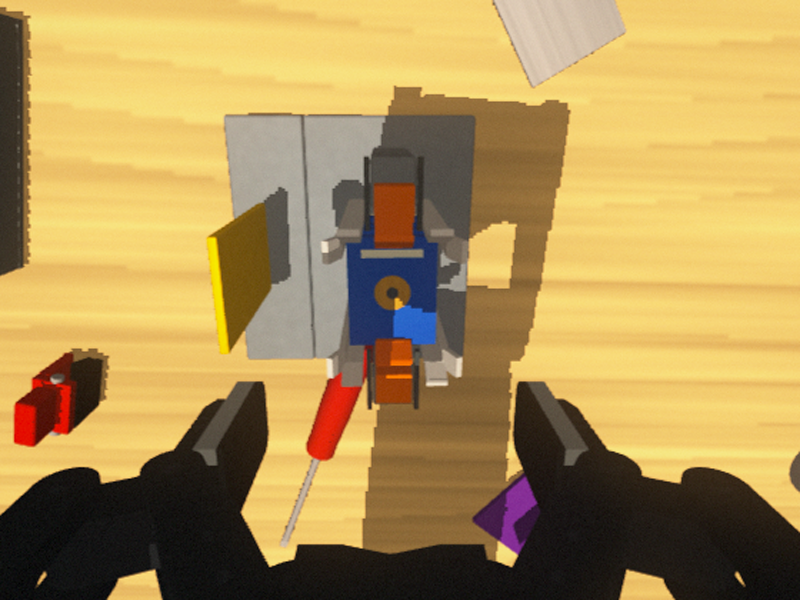

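The fourth is latched: disc at (552.2, 5.3) at z=115, with both catches over it. Four of four are in. Next is the large red clamp, at about (438,229).

Request:
play_rows --targets '[[[-0.06, 0.03, 0, 0, 1], [-0.12, 0.057, 0, 0, 1], [-0.12, 0.057, 0, 0, 1], [-0.12, 0.057, 0, 0, 1], [-0.12, 0.057, 0, 0, 1], [-0.12, 0.057, 0, 0, 1], [-0.12, 0.057, 0, 0, 1], [-0.1, 0.05, 0.08, 0, 1], [0, 0, 0.14, 0, 1], [0, 0, 0, 0, 1], [0, 0, 0, 0, 1]]]'

```text
clock: 43.45
position: [438.1, 234.6, 321.2]
orientation: [0.716, -0.697, -0.013, 0.03]
force: [0.4, -0.5, 1.2]
grip_width: 0.999
```

```bash
python3 -c "
from h import *
gg(438,229,300,-88.2)
st,im,C=shot('wrist'); import pickle; pickle.dump((st,C),open('w8.pkl','wb'))
cv2.imwrite('pics/w8.png',cv2.resize(im,(800,600),interpolation=cv2.INTER_CUBIC))"
```

```text
grasp pt [428.645 230.762 166.577]
pos [438.107 234.612 321.24 ] yaw -88.46 F [ 0.372 -0.498  1.164] w 0.999 t 43.45 q6 1.93 tilt [0.023 0.062]
shift tool units [ 0.006 -0.042  0.083] roll units -0.0044
```

View pics/w8.png

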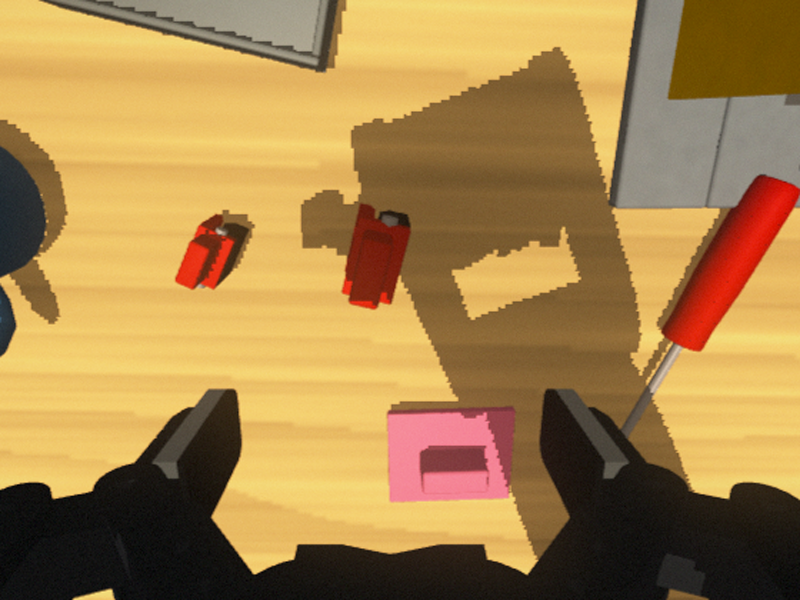

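The large clamp stands in the middle: block top centre about (371,268), long axis from (379,232) to (363,305). The small one at (205,255) is left alone.

```bash
python3 - <<'E'
from h import *; import pickle
st,W=pickle.load(open('w8.pkl','rb'))
a,b=atz(W,np.array((379,232))*.7,66),atz(W,np.array((363,305))*.7,66); print((a+b)/2,np.linalg.norm(a-b),np.degrees(np.arctan2(*(a-b)[[1,0]])))
im=cv2.imread('pics/_last_wrist.png'); h=cv2.cvtColor(im,cv2.COLOR_BGR2HSV)
m=cv2.inRange(h,(0,150,40),(6,255,255))|cv2.inRange(h,(174,150,40),(180,255,255)); m[:, :230]=0; m[:,310:]=0; m[270:]=0
c=max(cv2.findContours(m,cv2.RETR_EXTERNAL,cv2.CHAIN_APPROX_NONE)[0],key=cv2.contourArea); print(cv2.minAreaRect(c))
print(st['q'])
S,T=cam('scene'),cam('top')
print(tri([(S,(150+575/2.8,160+143/2.8)),(W,np.array((371,268))*.7)]))
E
```

```text
[442.924 238.119  66.   ] 34.68827952511495 -10.986640727280287
((262.6600646972656, 180.30618286132812), (37.70144271850586, 69.25672912597656), 12.994616508483887)
[ 0.384 -0.136  2.054 -0.     1.29   1.928]
(array([445.897, 237.653,  73.744]), [np.float64(0.12614680473882645), np.float64(0.5282117878308)])
```

Request:
play_rows --targets '[[[0, 0, 0, 0.105, 1], [0, 0, 0, 0.105, 1], [-0.02, -0.04, 0, 0, 1], [-0.019, -0.035, 0.03, 0, 1], [0, 0, 0.16, 0, 1], [0, 0, 0.08, 0, 1], [0, 0, 0, 0, 1], [0, 0, 0, 0, 1]]]'

```text
clock: 44.17
position: [464.0, 234.0, 262.9]
orientation: [-0.626, 0.78, 0.007, -0.024]
force: [0.4, -0.6, 0.5]
grip_width: 1.0
```

```bash
python3 -c "
from h import *
gg(443,238,222,-101)
st,im,C=shot('wrist'); import pickle; pickle.dump((st,C),open('w9.pkl','wb'))
crop(im,130,100,410,310,2.8,'w9')"
```

```text
grasp pt [456.775 230.955 108.128]
pos [463.95  233.998 262.932] yaw -102.46 F [ 0.419 -0.606  0.506] w 1.0 t 44.17 q6 2.15 tilt [0.029 0.041]
shift tool units [-0.02   0.053  0.166] roll units -0.0243
```

View pics/w9.png

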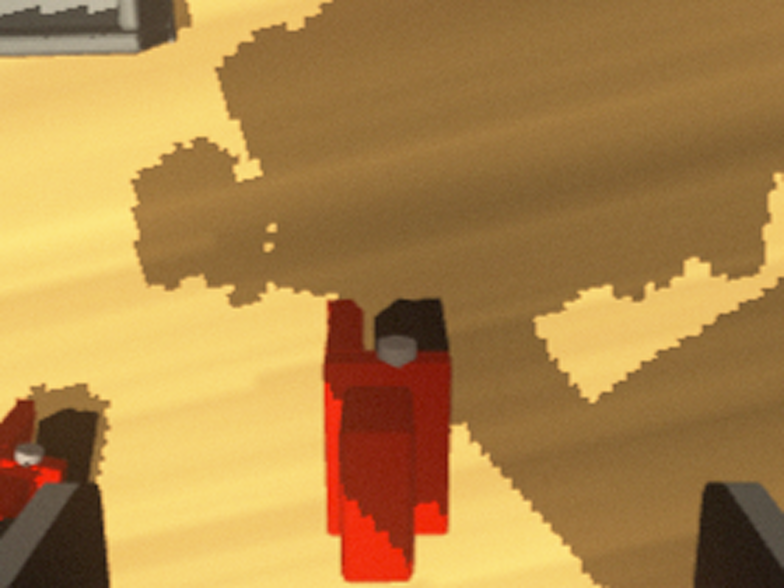

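Block top is about (345,430)-(413,580), with its edges parallel to the tool axes. The small clamp stands near the left finger, so I'll narrow the opening before lowering.

```bash
python3 - <<'E'
from h import *; import pickle
st,W=pickle.load(open('w9.pkl','rb'))
f=lambda w,z: atz(W,(130+w[0]/2.8,100+w[1]/2.8),z)
P=[f(w,66) for w in [(345,430),(413,430),(411,580),(343,580)]]
print(np.mean(P,0),[np.linalg.norm(P[i]-P[i-1]) for i in range(4)])
Q=[f(w,42) for w in [(325,352),(450,352),(447,533),(328,533)]]
print(np.mean(Q,0),[np.linalg.norm(Q[i]-Q[i-1]) for i in range(4)])
for A in (P,Q): d=(A[0]+A[1]-A[2]-A[3]); print(np.degrees(np.arctan2(d[1],d[0])))
c=np.mean(P,0); gg(c[0],c[1],221,-101.5)
E
```

```text
[440.986 237.875  66.   ] [np.float64(31.21345407076336), np.float64(12.153691115248428), np.float64(31.280190872982434), np.float64(12.842857555863347)]
[441.009 235.657  42.   ] [np.float64(41.28505337416015), np.float64(24.9520518887318), np.float64(41.44811166816123), np.float64(25.355733847820986)]
-13.465807634938477
-12.615212711710756
grasp pt [456.943 231.014 108.486]
pos [464.001 234.035 263.296] yaw -102.46 F [-1.239  0.452 -0.495] w 0.999 t 44.22 q6 2.15 tilt [0.029 0.04 ]
shift tool units [-0.018  0.061  0.171] roll units -0.0159
```

Request:
play_rows --targets '[[[-0.014, 0.03, 0, 0, -0.2], [0, 0.03, 0, 0, -0.2], [0, 0, 0.04, 0, -0.2], [0, 0, 0.06, 0, -0.2], [0, 0, 0, 0, -0.2], [0, 0, 0, 0, -0.2]]]'

```text
clock: 44.72
position: [449.9, 241.8, 246.0]
orientation: [-0.626, 0.78, 0.005, -0.017]
force: [0.3, 0.9, 0.3]
grip_width: 0.399
```

```bash
python3 -c "
from h import *
gg(441,237,221,-103)"
```

```text
grasp pt [444.877 239.62   91.113]
pos [449.937 241.808 246.015] yaw -102.49 F [0.319 0.877 0.301] w 0.399 t 44.72 q6 2.18 tilt [0.021 0.029]
shift tool units [0.011 0.01  0.101] roll units 0.0085
```

Request:
play_rows --targets '[[[0.011, 0.008, 0.03, 0.008, -0.2], [0, 0, 0.07, 0, -0.2], [0, 0, 0.01, 0, -0.2], [0, 0, 0, 0, -0.2]]]'

```text
clock: 45.05
position: [446.5, 239.5, 219.6]
orientation: [-0.622, 0.783, 0.004, -0.015]
force: [0.2, 1.7, -0.0]
grip_width: 0.4
```

```bash
python3 -c "
from h import *
gg(441,237,221,-103)"
```

```text
grasp pt [442.049 237.475  64.686]
pos [446.532 239.452 219.609] yaw -103.01 F [ 0.157  1.744 -0.022] w 0.4 t 45.05 q6 2.19 tilt [0.019 0.025]
shift tool units [ 0.003  0.004 -0.005] roll units -0.0002
```

Request:
play_rows --targets '[[[0, 0.003, -0.004, 0, -1], [0, 0, 0, 0, -1], [0, 0, 0, 0, -1], [0, 0, 0, 0, -1], [0, 0, 0, 0, -1]]]' --squeeze 70

```text
clock: 45.47
position: [446.3, 239.8, 222.8]
orientation: [-0.622, 0.783, 0.004, -0.014]
force: [0.2, 0.3, -1.8]
grip_width: 0.145
```

Request:
play_rows --targets '[[[0, 0, -0.04, 0, -1], [0, 0, -0.06, 0, -1], [0, 0, -0.08, -0.05, -1], [0, 0, -0.08, -0.1, -1], [0, 0, -0.08, -0.09, -1], [0, 0, -0.08, 0, -1], [0, 0, -0.08, 0, -1], [0, 0, 0, 0, -1]]]'

```text
clock: 46.13
position: [449.1, 241.0, 356.7]
orientation: [0.72, -0.694, -0.006, 0.014]
force: [1.1, -0.4, 0.2]
grip_width: 0.144
```

```bash
python3 -c "
from h import *
gg(549,89.3,365,-88.2)"
```

```text
grasp pt [444.641 239.024 201.813]
pos [449.066 240.994 356.737] yaw -87.91 F [ 1.112 -0.428  0.208] w 0.144 t 46.13 q6 1.92 tilt [0.012 0.029]
shift tool units [ 0.614 -0.394 -0.037] roll units 0.0049
```

Request:
play_rows --targets '[[[0.05, -0.035, -0.06, 0.005, -1], [0.1, -0.065, -0.02, 0, -1], [0.1, -0.065, 0, 0, -1], [0.1, -0.065, 0, 0, -1], [0.1, -0.065, 0, 0, -1], [0.1, -0.065, 0, 0, -1], [0.05, -0.03, 0, 0, -1], [0, 0, 0, 0, -1], [0, 0, 0, 0, -1]]]'

```text
clock: 46.88
position: [554.3, 88.3, 374.1]
orientation: [0.719, -0.695, -0.006, 0.014]
force: [-0.6, 0.4, -1.2]
grip_width: 0.146
```

```bash
python3 -c "
from h import *
gg(549,89,350,-88.2)"
```

```text
grasp pt [549.811  86.492 219.206]
pos [554.252  88.275 374.132] yaw -88.08 F [-0.628  0.388 -1.23 ] w 0.146 t 46.88 q6 1.6 tilt [0.011 0.029]
shift tool units [-0.011  0.     0.097] roll units 0.0021
```

Request:
play_rows --targets '[[[-0.01, 0, 0.03, 0, -1], [0, 0, 0.03, 0, -1], [0, 0, 0, 0, -1]]]'

```text
clock: 47.13
position: [552.3, 92.3, 356.5]
orientation: [0.719, -0.695, -0.007, 0.015]
force: [0.2, -0.5, -2.3]
grip_width: 0.144
```

```bash
python3 -c "
from h import *
gg(549,89,345,-88.2)
st,im,C=shot('wrist'); import pickle; pickle.dump((st,C),open('w10.pkl','wb'))
crop(im,170,120,390,300,3.4,'w10')"
```

```text
grasp pt [547.564  90.624 201.542]
pos [552.324  92.304 356.46 ] yaw -88.01 F [ 0.211 -0.462 -2.311] w 0.144 t 47.13 q6 1.61 tilt [0.01  0.031]
shift tool units [ 0.006 -0.007  0.046] roll units 0.0032
```

View pics/w10.png

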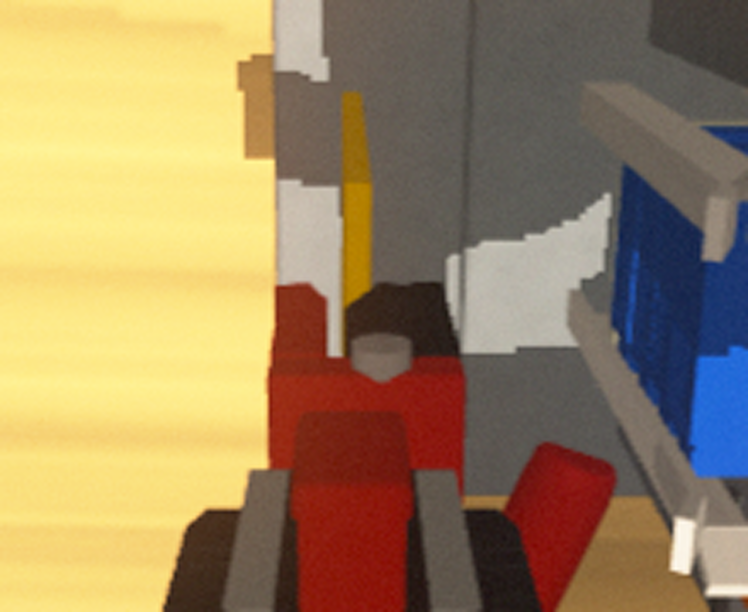

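The wrist view shows the plate's top edge running down from x 345–372 at row 183, under the clamp. The clamp's bridge spans x 268–465 and its block about x 297–408.

```bash
python3 - <<'E'
from h import *; import pickle
st,W=pickle.load(open('w10.pkl','rb')); u=st['position'][2]-222.8; print('underside',u)
f=lambda w,z: atz(W,(170+w[0]/3.4,120+w[1]/3.4),z)
print('plate end',f((345,183),120),f((372,183),120),' lower',f((345,330),120),f((372,280),120))
print('bridge',f((268,374),u+42),f((465,374),u+42)); print('block',f((294,480),u+66),f((410,480),u+66))
print('jaw red outer/inner',f((275,300),u+4),f((325,300),u+4),'black',f((347,310),u+4),f((447,288),u+4))
E
```

```text
underside 133.65999975591888
plate end [578.72   92.546 120.   ] [578.877  87.967 120.   ]  lower [552.301  91.625 120.   ] [561.681  87.247 120.   ]
bridge [565.493 102.334 175.66 ] [566.33   76.791 175.66 ]
block [562.344  98.058 199.66 ] [562.757  85.087 199.66 ]
jaw red outer/inner [563.215 103.279 137.66 ] [563.482  95.297 137.66 ] black [561.915  91.723 137.66 ] [566.14   75.918 137.66 ]
```

Request:
play_rows --targets '[[[0.007, -0.005, 0, 0, -1], [0, 0, 0.015, 0, -1], [0, 0, 0.015, 0, -1], [0, 0, 0, 0, -1], [0, 0, 0, 0, -1]]]'

```text
clock: 47.6
position: [552.6, 92.7, 348.6]
orientation: [0.72, -0.693, -0.007, 0.014]
force: [-0.8, 0.5, -0.4]
grip_width: 0.145
```

```bash
python3 -c "
from h import *
gg(548.8,88.8,309,-88.2)"
```

```text
grasp pt [547.843  91.062 193.689]
pos [552.551  92.703 348.609] yaw -87.79 F [-0.828  0.533 -0.402] w 0.145 t 47.6 q6 1.61 tilt [0.009 0.031]
shift tool units [ 0.008 -0.008  0.158] roll units 0.0069
```

Request:
play_rows --targets '[[[0.009, -0.004, 0, 0.007, -1], [0, 0, 0, 0, -1], [0, 0, 0, 0, -1]]]'

```text
clock: 47.85
position: [553.8, 90.3, 348.8]
orientation: [0.718, -0.696, -0.007, 0.014]
force: [0.5, -0.5, -0.2]
grip_width: 0.143
```

```bash
python3 -c "
from h import *
gg(548.8,88.8,309,-88.2)"
```

```text
grasp pt [549.193  88.665 193.925]
pos [553.83   90.311 348.847] yaw -88.25 F [ 0.515 -0.496 -0.196] w 0.143 t 47.85 q6 1.61 tilt [0.01 0.03]
shift tool units [-0.002 -0.003  0.159] roll units -0.0008
```

Request:
play_rows --targets '[[[0, -0.001, 0.025, 0, -1], [0, -0.001, 0.025, 0, -1], [0, -0.001, 0.025, 0, -1], [0, 0, 0.01, 0, -1]]]'

```text
clock: 48.18
position: [554.9, 89.9, 328.3]
orientation: [0.717, -0.696, -0.006, 0.012]
force: [-1.3, 0.1, 6.1]
grip_width: 0.144
```

```bash
python3 -c "
from h import *
gg(548.8,88.8,309,-88.2)"
```

```text
grasp pt [550.97   88.392 173.365]
pos [554.871  89.928 328.308] yaw -88.29 F [-1.299  0.086  6.064] w 0.144 t 48.18 q6 1.61 tilt [0.009 0.025]
shift tool units [-0.003  0.007  0.077] roll units -0.0015
```

Plate is entering (underside at about 105, below the 120 edge, with 6 N). Continuing to press.

Request:
play_rows --targets '[[[0, 0.001, 0.03, 0, -1], [0, 0, 0.03, 0, -1], [0, 0, 0.03, 0, -1], [0, 0, 0.01, 0, -1]]]'

```text
clock: 48.52
position: [555.6, 89.8, 307.3]
orientation: [0.717, -0.697, -0.004, 0.01]
force: [-12.5, -1.1, 29.1]
grip_width: 0.14
```

```bash
python3 -c "
from h import *
gg(548.8,88.8,309,-88.2)"
```

```text
grasp pt [552.485  88.393 152.338]
pos [555.633  89.848 307.299] yaw -88.31 F [-12.48   -1.06   29.057] w 0.14 t 48.52 q6 1.61 tilt [0.009 0.021]
shift tool units [-0.002  0.015 -0.006] roll units -0.0018
```

Request:
play_rows --targets '[[[0, 0, 0, 0, -1], [0, 0, 0, 0, -1]]]'

```text
clock: 48.68
position: [555.6, 89.9, 307.5]
orientation: [0.717, -0.697, -0.004, 0.011]
force: [0.1, 0.1, 2.3]
grip_width: 0.144
```

```bash
python3 -c "
from h import *
gg(548.8,88.8,309,-88.2)
st,im,C=shot('wrist'); import pickle; pickle.dump((st,C),open('w11.pkl','wb'))
crop(im,170,120,390,300,3.4,'w11')"
```

```text
grasp pt [552.296  88.401 152.544]
pos [555.574  89.878 307.503] yaw -88.31 F [0.083 0.08  2.301] w 0.144 t 48.68 q6 1.61 tilt [0.009 0.021]
shift tool units [-0.002  0.014 -0.006] roll units -0.0018
```

View pics/w11.png

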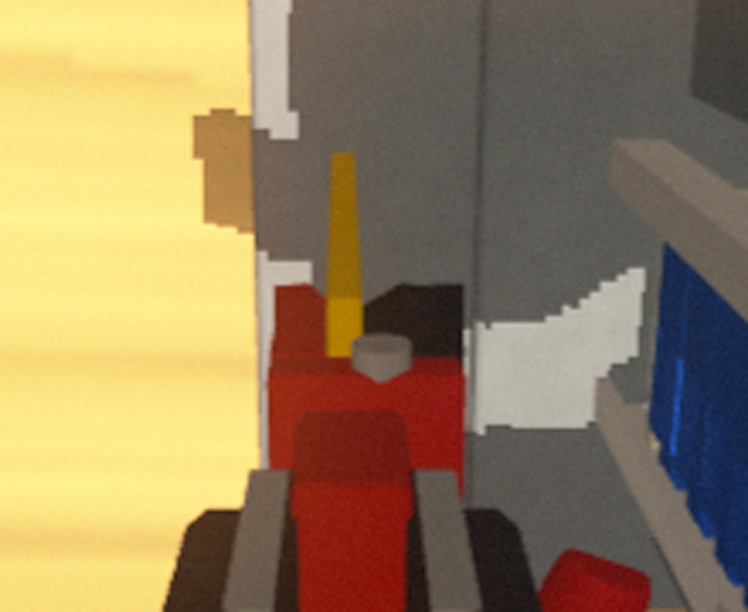

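```bash
python3 - <<'E'
from h import *; import pickle
st,W=pickle.load(open('w11.pkl','rb'))
f=lambda w,z: atz(W,(170+w[0]/3.4,120+w[1]/3.4),z)
print(f((345,298),120),f((345,357),120),'bridge front top edge',f((366,374),128),f((366,374),130))
E
```

```text
[578.985  90.287 120.   ] [570.641  90.04  120.   ] bridge front top edge [571.316  87.387 128.   ] [572.078  87.454 130.   ]
```

The clamp is home: the bridge underside sits at the edge, and it is about 2 mm from centre along the plate. One more short press, then let go and rise.

Request:
play_rows --targets '[[[0, 0, 0.02, 0, -1], [0, 0, 0, 0, -1], [0, 0, 0, 0, -0.4], [0, 0, 0, 0, -0.3], [0, 0, 0, 0, -0.3], [0, 0, 0, 0, -0.3], [0, 0, -0.04, 0, -0.3], [0, 0, -0.1, 0, -0.3], [0, 0, -0.14, 0, -0.3], [0, 0, -0.14, 0, 0], [0, 0, -0.1, 0, 0], [0, 0, 0, 0, 0]]]'

```text
clock: 49.73
position: [557.8, 91.1, 435.3]
orientation: [0.718, -0.696, -0.01, 0.017]
force: [0.5, -0.1, 1.3]
grip_width: 0.502
```

Request:
play_rows --targets '[[[0.08, 0.1, -0.05, 0, 0], [0.12, 0.1, 0, 0, 0], [0.12, 0.1, 0, 0, 0], [0.12, 0, 0, 0, 0], [0.12, 0, 0, 0, 0], [0.12, 0, 0, 0, 0], [0.12, 0, 0, 0, 0], [0.12, 0, 0, 0, 0], [0.12, 0, 0, 0, 0], [0, 0, 0, 0, 0]]]'

```text
clock: 50.57
position: [487.7, -179.5, 453.5]
orientation: [0.72, -0.694, -0.009, 0.017]
force: [-0.4, 0.3, -0.4]
grip_width: 0.501
```

```bash
python3 -c "
from h import *
go((500,-200,430),-1.5)
a=manip.get_image('scene'); b=manip.get_image('top')
A=cv2.resize(a[150:330,150:430],None,fx=2.5,fy=2.5,interpolation=cv2.INTER_CUBIC)[:, :700]
cv2.imwrite('pics/fin.png',A); cv2.imwrite('pics/fin_top.png',b)
B=cv2.imread('pics/top0.png'); d=cv2.absdiff(b,B).max(2); h=cv2.cvtColor(b,cv2.COLOR_BGR2HSV)
print('blue discs top:'); discs(18,b,cam('top'))"
```

```text
pos [ 487.66  -179.479  453.499] yaw -87.87 F [-0.413  0.343 -0.354] w 0.501 t 50.57 q6 1.09 tilt [0.011 0.037]
shift tool units [ 0.083 -0.05   0.093] roll units -0.0321
blue discs top:
disc px [301.803 213.092] -> world [564.606   2.511  18.   ] area 52.5 blue rect ctr [563.532   2.09 ] size [56.117 45.716] ang 3.0
```

View pics/fin.png

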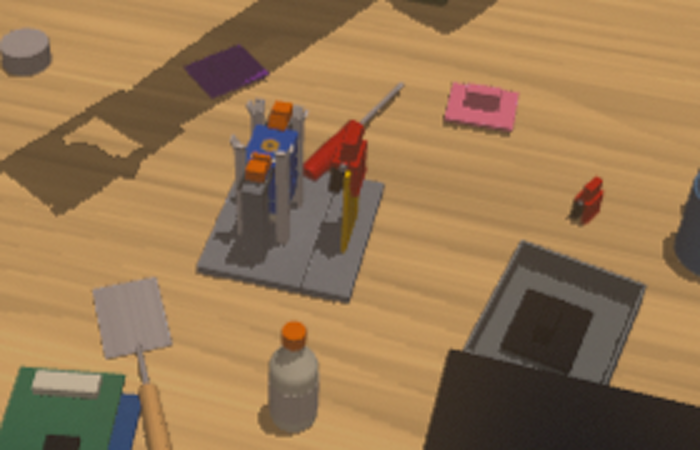

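The final picture shows the stack latched, the clamp seated on the plate, the cap flat in the tray, no cassettes left on the table and the bystanders in place. A last numeric check on the clamp's height, then I hand in.

```bash
python3 -c "
from h import *
S=cam('scene')
for z in (140,152,160): print(z,(proj(S,(551,89.5,z))-150)*2.5)
print(manip.close_job())"
```

```text
140 [353.166 141.837]
152 [353.619 132.519]
160 [353.924 126.234]
the job is handed in; nothing more can be done
None
```

The magazine is reloaded and the job is handed in, at about 51 s of the 210 s allowed.

- **Cap:** it lies flat in the grey tray.
- **Cassettes:** there were four on the table. Each one was let go in the mouth and pressed down on its top. After each press the wrist camera put the cassette's disc on the column axis at z = 115 mm. The last look shows the top cassette under both catches and none left on the table.
- **Clamp:** the large clamp went on last, straight down over the lock plate. It stopped at 29 N with the tool at 307 mm, against 309 mm expected for fully home. It got one more short press before I let go.

Three things were less than exact:

- **Clamp position:** it sits about 2 mm off the middle of the plate along its length, and I left it there.
- **Clamp height check:** it relied on a rough pixel reading. The block top read about row 128 in the enlarged scene picture, where a fully home clamp would be at row 132.5. It agrees to within a few mm.
- **Tool tilt:** it drifted by up to about 3.5° during the run. I allowed for this in the aiming, and contact forces stayed within the limits whenever I read them.

In the final picture, the bystanders in view appear undisturbed. I checked this by eye only.

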